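# Unload the index shuttle and stand the marked plates in the leaning rack

## Task

The marked plates in the shuttle's carrier have been read. Index the carrier so that each nest that holds a plate clicks in at the gate, draw the plate back onto the tongue (it lies flush, so press on it from above), and stand every plate in the leaning rack: lower edge on the rubber strip behind the lip, back against the bar, marked face towards you, square to the rack and side by side without overlapping. Then push the empty carrier back to its parked detent; do not push the small white-and-blue carton and the roll of black tape about.

Things in the scene. Friction and masses are not known exactly. Their poses are not given: they have to be found in the camera images.
- shuttle: index shuttle fixed on the bench: base plate 126 x 362 x 10 mm (front edge x = -0.060) with a rail along y. Origin on the bench, below the middle of the nest at the gate; x from the tongue to the back, y along the rail (left), z up. A fence along the front (x = -0.060 to -0.054, top z = 0.037) keeps the plates in. A code reader 0.20 high stands behind, x 0.06 to 0.13, y -0.14 to -0.09
- gate (a point): the only gap in the fence, 53 mm wide: its middle, at nest floor height (shuttle frame -0.057, 0, 0.032)
- tongue (a point): end of the tongue, top face (shuttle frame -0.117, 0, 0.0315), where a stop lip stands up 5 mm: an aluminium tongue 22 mm wide that runs from the gate towards the robot, 60 mm long. A plate drawn out on it hangs free on both sides, with 31 mm to the bench below; the foot under the tongue's end is as narrow as the tongue
- carrier (a joint): place of the carrier along the rail (m), growing to shuttle +y; its middle is at y = -0.112 + joint, x = 0. A spring plunger makes detents at 0 (parked, all nests behind the fence), 0.056 (left nest at the gate), 0.112 (middle nest), 0.168 (right nest): it pulls in over the last 2.5 mm, about 6 N pushes it out. Between them it stays where left (1 to 2 N)
- carrier_middle (a point): middle of the carrier's deck at nest floor height (z = 0.032 above the bench). Grey deck 108 mm deep (x), 177 mm long (y), with three nests, centres at y = +0.056 (left), 0 (middle), -0.056 (right) from here. A nest is 47 mm wide, its walls are flush with a plate's top face and it is open only at the front, where the fence closes it unless it is at the gate
- push_lug (a point): middle of the push lug at the carrier's right (-y) end: an upright aluminium plate 60 mm wide (x), 8 mm thick (y), from the deck up to 64 mm above the bench; the point is in the middle of its thickness, 50 mm above the bench. Push its outer face to +y, its inner face (the side of the nests, free above 38 mm) to -y
- rack: leaning rack, steel, fixed on the bench, 258 mm long (y). Origin on the bench below the foot line; x away from the robot, y along the rack, z up. Rubber foot strip, top z = 0.060, x -0.004 to 0.0125; lip 6 mm higher in front of it (x -0.008 to -0.004). Open behind and below the strip. End brackets 120 mm high at y = +-0.127
- rack_bar (a point): middle of the rack's back bar: rubber covered, 10 mm diameter, along y, axis at rack x = 0.0545, z = 0.1074. A plate with its lower back edge on the strip at x = 0, z = 0.060 and its back on the bar leans at 45 degrees, its centre at x = 0.033, z = 0.0975. A cabinet 0.4 m high stands close behind the rack and reaches to the shuttle's left end
- plate_1_centre (a point): centre of a marked aluminium plate 100 mm long (x), 44 mm wide (y), 6 mm thick (z), about 75 g; z points out of the marked face. If present it starts flat in the left nest, marked face up, its x towards the back of the shuttle. The plates are all alike
- plate_2_centre (a point): centre of a marked aluminium plate 100 mm long (x), 44 mm wide (y), 6 mm thick (z), about 75 g; z points out of the marked face. If present it starts flat in the middle nest, marked face up, its x towards the back of the shuttle. The plates are all alike
- plate_3_centre (a point): centre of a marked aluminium plate 100 mm long (x), 44 mm wide (y), 6 mm thick (z), about 75 g; z points out of the marked face. If present it starts flat in the right nest, marked face up, its x towards the back of the shuttle. The plates are all alike
- lens_wipes: bystander: small white and blue carton, 60 x 90 x 28 mm; origin at the centre of its underside
- black_tape: bystander: small roll of black tape lying flat, 64 mm across, 19 mm high; origin at the centre of its underside

How it is judged:
On the way, in this order (a step that is already met when the one before it is completed fails the run):
1. the carrier is clicked in at the gate with one of its nests ((value of joint carrier between 0.053 and 0.059 m or value of joint carrier between 0.109 and 0.115 m or value of joint carrier between 0.165 and 0.171 m)), for 0.3 s.
2. every plate leans in the rack (x of plate_1_centre in the frame of rack between 0.022 and 0.046 m and z of plate_1_centre in the frame of rack between 0.088 and 0.11 m and y of plate_1_centre in the frame of rack between -0.115 and 0.115 m and angle between plate_1_centre's own z axis and vertical between 0.7 and 0.92 rad and angle between the y axis of each of plate_1_centre, plate_2_centre, plate_3_centre and the y axis of rack, either way round below 0.2 rad and linear speed of each of plate_1, plate_2, plate_3 below 0.02 m/s and contact force between the fingers and plate_1 below 0.1 N and x of plate_2_centre in the frame of rack between 0.022 and 0.046 m and z of plate_2_centre in the frame of rack between 0.088 and 0.11 m and y of plate_2_centre in the frame of rack between -0.115 and 0.115 m and angle between plate_2_centre's own z axis and vertical between 0.7 and 0.92 rad and contact force between the fingers and plate_2 below 0.1 N and x of plate_3_centre in the frame of rack between 0.022 and 0.046 m and z of plate_3_centre in the frame of rack between 0.088 and 0.11 m and y of plate_3_centre in the frame of rack between -0.115 and 0.115 m and angle between plate_3_centre's own z axis and vertical between 0.7 and 0.92 rad and contact force between the fingers and plate_3 below 0.1 N and distance between plate_1_centre and plate_2_centre above 0.042 m and distance between each of plate_1_centre, plate_2_centre and plate_3_centre above 0.042 m), for 0.3 s.
At the end, for the whole second after the job is handed in: Every plate present leans in the rack, lower edge on the strip behind the lip, back on the bar, marked face up and out, tilted 40 to 53 degrees from level, square to the rack within 11 degrees, not overlapping, released and at rest; the carrier is within 3 mm of parked (all of step 2 and value of joint carrier between -0.003 and 0.003 m); the robot touches nothing.
It fails at once if the carton is pushed away (more than 40 mm) (distance of lens_wipes from where it was at the start of the episode above 0.04 m).
It fails at once if the black tape is pushed away (more than 40 mm) (distance of black_tape from where it was at the start of the episode above 0.04 m).
Of plate_1, plate_2, plate_3 only 2 to 3 are there at a start; the rules pass over those that are not, and their reading is None.
At some moment in a run one of plate_1, plate_2, plate_3 may be knocked a few centimetres aside while the robot is not near it.
Once in a run the grip may slacken for a moment while it holds something.
It also fails if it takes over 210 s, if anything falls off the work surface, if the arm or the gripper's body presses on something with over 40 N, if the wrist force passes 120 N, or if a joint passes its speed limit or range.

## Robot

A 6-joint arm with a two-finger parallel gripper is mounted at the origin on a cart in front of the work surface, level with it; the furniture and walls round the work are solid. World frame = base frame: x ahead of the robot, y to its left, z up, the work surface at z = 0. Lengths are in m, angles in rad, forces in N, time in s.
With the tool pointing down it reaches from about 0.35 to 0.775 m from the base axis. Payload 5.5 kg.
Tool frame: the origin (TCP) lies between the finger pads; the fingertips stand 19 mm ahead of it and the grasp point (between the pads) is the TCP; z points along the fingers, x is the direction in which the jaws open and shut, and the axes are right-handed (so a half turn about z gives the same grasp; the last joint's range is limited). The gripper opens to 85 mm and grips with 20 to 120 N. Pads are 22 mm wide; open, the fingers measure 114 mm over their backs; the gripper's body (76 mm by 85 mm) begins 54 mm behind the grasp point. The pads swing forward as they close: fully open they stand 13 mm farther back than shut.
Start: joints at [0.99, 0.313, 0.046, 1.304, 0, 1.431], TCP at [0.245, 0.52, 0.25] pointing down, gripper open.
Joint ranges: [-2.76, 2.76], [-0.86, 1.69], [-1.03, 1.26], [-2.2, 2.34], [-1.47, 1.5], [-3.14, 3.14]. Speed limits (rad/s): [2.57, 2.57, 3.14, 3.14, 3.14, 3.14].

## Interface

Orientations are given as a unit quaternion [w, x, y, z].
In Python, from workcell import env gives the robot as it stands. The module is installed in compiled form; this text tells all that it offers.
- The arm moves only by the tool carry_out, never from a script. Its argument "steps" is a list of rows, each a list of 7 numbers: the gripper command: -1 is shut, 1 is fully open, values between are in proportion, then the shift along the tool's x, y, z in m, then the turn, a rotation vector about the tool's x, y, z in rad. A call has 1 to 20 rows; each row shifts and turns the commanded pose from where the row before left it, along the tool's axes as they then stand; what a row does not reach is not made up. A row lasts 1/8 s, in which the tool goes at most 62.5 mm and 10.7 degrees, less where a joint would pass 70% of its speed; a pose out of reach is approached as far as the arm can. A call with a gripper value outside its range is refused whole. The fingers move at their own pace and stop on an object; "grip_force" is the grip in N (left out, the last holds). Time passes only in rows, so rows that do not move let the fingers close. It gives the time, the measured TCP pose, the force and the opening at its end, in the units of the state.
- env.get_state(): the state, without advancing time (a new reading comes with each control period).
- env.read_camera(name): name is "scene" or "top" or "wrist"; returns a dict with "color" (384x512x3 uint8, red, green, blue), "K" (3x3 intrinsics, pixels), "dist" ([k1, k2, p1, p2, k3] as OpenCV has them; the pictures are not rectified), "R" (3x3) and "t" (3): a world point X has camera coordinates R X + t. Camera axes: x right, y down, z forward; pixel columns grow to the right and rows downward; lengths in m; the calibration is good to about 2 mm. A picture is of the moment at which its call begins. There is no depth.
- env.hand_in(): hands the job in, once; it reports no verdict.
The state is a dict: "clock": time; "joint_pos": joint angles; "qvel": joint speeds; "tau": joint torques, N m; "tcp_pos": TCP position; "orientation": TCP orientation; "wrist_force": force on the tool from outside, world axes, zero at the start; "ft_torque": the same for the moment, N m; "finger_gap": finger opening in m.
Only numpy, scipy, OpenCV 4.12 (cv2) and the standard library are available. Lean on these libraries where they do the work, as an engineer would, in place of code of your own. Each camera call takes 0.05 s, during which the arm holds its last target. There are 200 camera calls.

## Working session

There is one attempt and no reset: what is moved stays moved. The work goes in short steps, Python scripts to look and compute and a tool call to move; the robot and the scene stay as the last step left them, time stands still between calls to the robot, and variables do not carry over. Pictures are saved under pics/ and viewed, about 12 in all and at most 16, crops included, and the job is handed in when it is done.

Besides the shell and the picture viewer there is one more tool, called after "Emit:" as name(argument=value, ...), one argument or row to a line, values as JSON. carry_out: Moves the arm, as the interface text tells. Its arguments: {"type":"object","properties":{"steps":{"type":"array","items":{"type":"array","items":{"type":"number"}}},"grip_force":{"type":"number"}},"required":["steps"]}

```bash
mkdir -p pics
cat > h.py <<'E'
from workcell import env
import cv2, numpy as np
from scipy.spatial.transform import Rotation as Ro
def snap(cam,name,crop=None,scale=1):
    d=env.read_camera(cam); im=d["color"][:,:,::-1].copy()
    np.savez(f"pics/{name}.npz",**d)
    if crop: x0,y0,x1,y1=crop; im=im[y0:y1,x0:x1]
    im=cv2.resize(im,None,fx=scale,fy=scale,interpolation=cv2.INTER_CUBIC)
    cv2.imwrite(f"pics/{name}.png",im); return d
def ray(d,u,v):
    p=cv2.undistortPoints(np.array([[[u,v]]],float),d["K"],d["dist"])[0,0]
    r=d["R"].T@np.array([p[0],p[1],1]); c=-d["R"].T@d["t"]; return c,r
def atz(d,u,v,z):
    c,r=ray(d,u,v); return c+r*(z-c[2])/r[2]
def proj(d,P):
    return cv2.projectPoints(np.array(P,float).reshape(-1,3),cv2.Rodrigues(d["R"])[0],d["t"],d["K"],d["dist"])[0][:,0]
E
python3 - <<'E'
from h import *
s=env.get_state(); print(s)
for c in("scene","top"):
    d=snap(c,c+"0",scale=1.5); print(c,(-d["R"].T@d["t"]).round(3),d["R"].round(2).tolist(),d["K"][0,0])
E
```

```text
{'clock': 0.0, 'joint_pos': array([ 9.90358515e-01,  3.14007541e-01,  4.49793666e-02,  1.30363151e+00,
       -1.10109834e-06,  1.43119101e+00]), 'qvel': array([-0.00056705, -0.00038302, -0.00074103,  0.00022222, -0.00034374,
       -0.00088488]), 'tau': array([-2.53709601e-03, -4.80628431e+01,  2.98532724e+01,  1.94102334e-02,
       -1.79562999e-04,  1.74157648e-07]), 'tcp_pos': array([0.24508883, 0.51960916, 0.24940496]), 'orientation': array([ 3.84971280e-04,  8.44597916e-01,  5.35400310e-01, -8.48422744e-04]), 'wrist_force': array([ 0.69287919,  0.13221821, -0.16393778]), 'ft_torque': array([8.20839783e-03, 2.29692674e-02, 7.57640168e-06]), 'finger_gap': 0.08547495073110982}
scene [ 0.064 -0.758  0.649] [[0.83, -0.56, -0.02], [-0.32, -0.44, -0.84], [0.46, 0.7, -0.55]] 364.3220325528076
top [ 0.231 -0.072  1.625] [[-0.02, -1.0, -0.01], [-0.98, 0.02, -0.19], [0.19, 0.01, -0.98]] 456.31550839988
```

View pics/scene0.png

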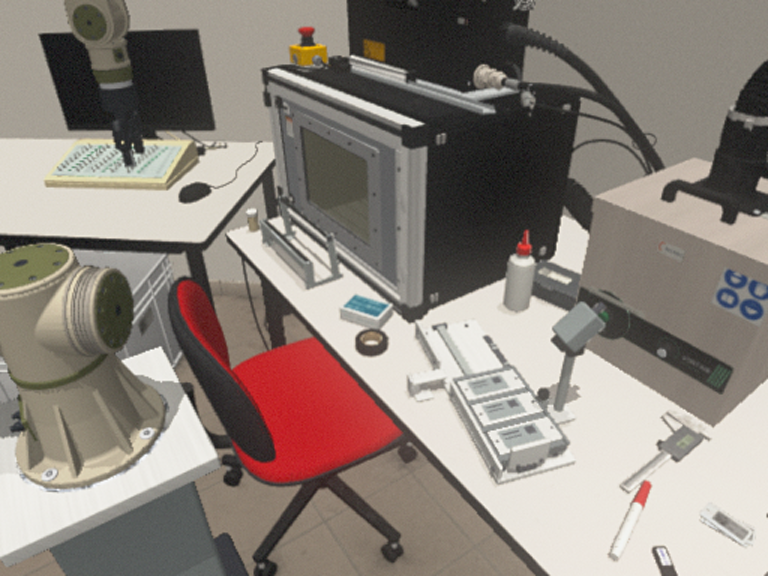

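View pics/top0.png

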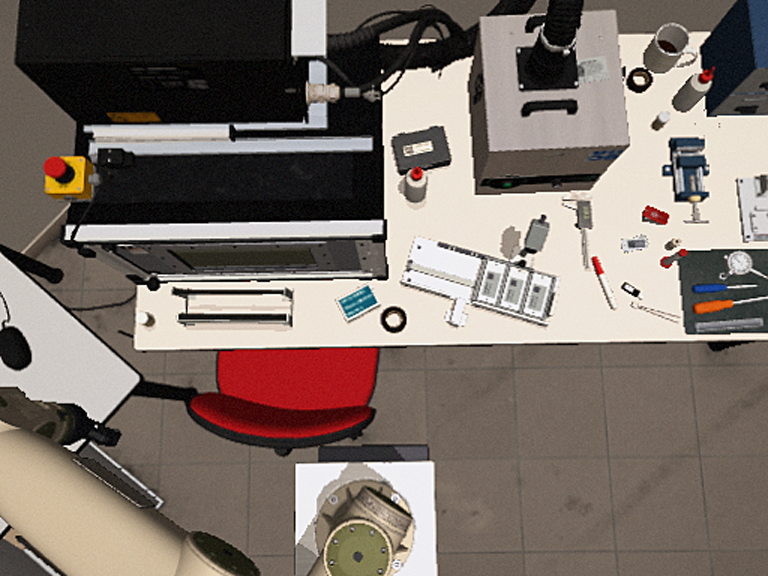

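Both views show the shuttle with three plates (top px ~(480,285)), the rack at (235,308), the carton at (357,302) and the tape at (393,318). I'll enlarge the shuttle and the rack.

Run:
```python
from h import *
d=np.load("pics/top0.npz"); im=d["color"][:,:,::-1]
a=cv2.resize(im[150:225,260:380],None,fx=6.6,fy=6.6,interpolation=cv2.INTER_CUBIC)[:, :792]
cv2.imwrite("pics/tsh.png",a)
b=cv2.resize(im[180:230,95:285],None,fx=4.2,fy=4.2,interpolation=cv2.INTER_CUBIC)
d=np.load("pics/scene0.npz"); im=d["color"][:,:,::-1]
c=cv2.resize(im[120:240,150:275],None,fx=3,fy=3,interpolation=cv2.INTER_CUBIC)
e=cv2.resize(im[200:325,260:390],None,fx=3.2,fy=3,interpolation=cv2.INTER_CUBIC)[:360]
out=np.zeros((570,800,3),np.uint8); out[:210,:798]=b; out[210:570,:375]=c; out[210:570,380:796]=e
cv2.imwrite("pics/mix.png",out)
```

```text
(no output)
```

View pics/tsh.png

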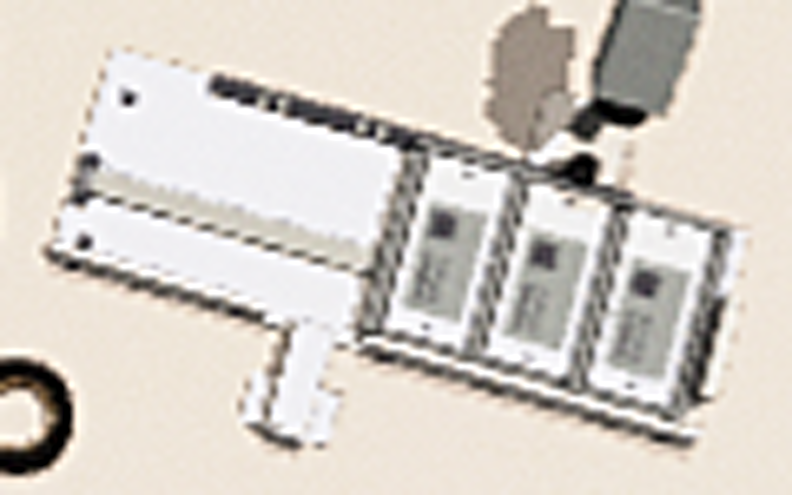

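View pics/mix.png

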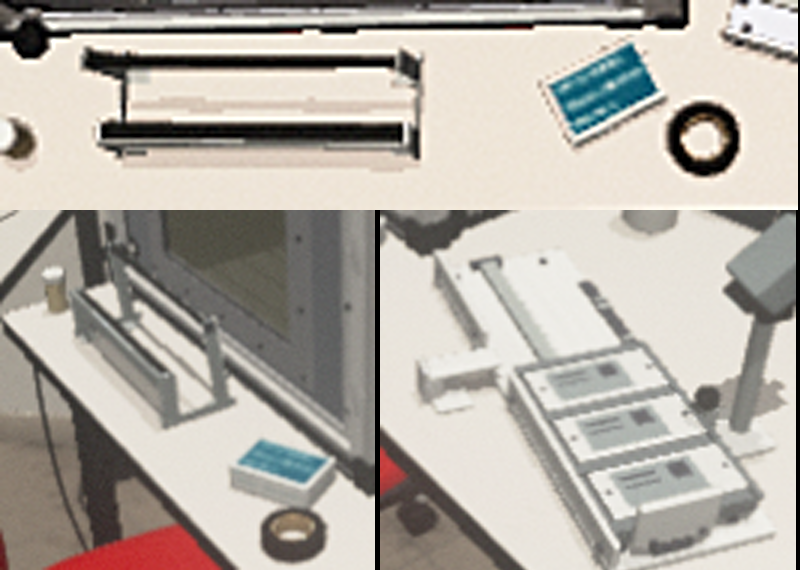

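Top crop shows three plates with centres at about (449,252), (552,278) and (655,304), and the tongue end at about (283,435). The rack strip runs from (100,132) to (410,132) in the mixed crop, with the bar above it. I'll fit the poses next.

Run:
```python
from h import *
d=dict(np.load("pics/top0.npz")); ds=dict(np.load("pics/scene0.npz"))
T=lambda u,v,z: atz(d,260+(u-3)/6.6,150+(v-3)/6.6,z)
L,M,R=T(449,252,.038),T(552,278,.038),T(655,304,.038); print("plates",L,M,R,np.linalg.norm(L-R))
tg=T(283,435,.0365); print("tongue",tg)
ex=M-M; y=(L-R)[:2]; print("yaw from plates",np.arctan2(-y[0],y[1]))
print("fence L/R ends", T(50,250,.037),T(690,440,.037))
print("base bl", T(110,50,.01))
B=lambda u,v,z: atz(d,95+(u-2)/4.2,180+(v-2)/4.2,z)
print("strip",B(100,132,.063),B(413,132,.063))
print("bar",B(85,59,.11),B(400,62,.11))
print("carton",B(605,90,.028),"tape",B(703,138,.019))
# least-squares refine shuttle pose: origin+yaw from points
from scipy.optimize import least_squares
pts=[((0,-.056),L),((0,-.112),M),((0,-.168),R),((-.1195,0),tg)]
def f(p):
    c,s=np.cos(p[2]),np.sin(p[2])
    return np.concatenate([[p[0]+c*a-s*b-P[0],p[1]+s*a+c*b-P[1]] for (a,b),P in pts])
r=least_squares(f,[.5,-.2,0]); print("shuttle",r.x,r.fun.round(4))
p=r.x;c,s=np.cos(p[2]),np.sin(p[2])
def W(a,b,z):return [p[0]+c*a-s*b,p[1]+s*a+c*b,z]
im=ds["color"][:,:,::-1].copy()
pl=[W(x,-.112+n+yy,.038) for n in(-.056,0,.056) for x in(-.05,.05) for yy in(-.022,.022)]
q=proj(ds,pl+[W(-.117,0,.0315),W(-.06,-.2,.037),W(-.06,.14,.037),W(0,-.206,.064)])
im=cv2.resize(im[180:340,240:400],None,fx=3.75,fy=3.75,interpolation=cv2.INTER_CUBIC)
for u,v in q: cv2.circle(im,(int((u-240+.5)*3.75),int((v-180+.5)*3.75)),2,(0,0,255),-1)
cv2.imwrite("pics/chk.png",im)
```

```text
plates [ 0.55935284 -0.30708553  0.038     ] [ 0.54414759 -0.36143716  0.038     ] [ 0.52901559 -0.41550361  0.038     ] 0.11258254873145032
tongue [ 0.46191042 -0.21487656  0.0365    ]
yaw from plates -0.27283924691289757
fence L/R ends [ 0.56449434 -0.09298896  0.037     ] [ 0.45557691 -0.42992875  0.037     ]
base bl [ 0.68284936 -0.1287902   0.01      ]
strip [0.48489755 0.42432221 0.063     ] [0.48032608 0.16624952 0.063     ]
bar [0.53704643 0.4239911  0.11      ] [0.53010617 0.17021947 0.11      ]
carton [0.5190502  0.00933834 0.028     ] tape [ 0.47792493 -0.07291721  0.019     ]
shuttle [ 0.57684765 -0.25321413 -0.29827424] [ 0.001   0.0003 -0.0002  0.0012 -0.0015  0.0017  0.0007 -0.0032]
```

View pics/chk.png

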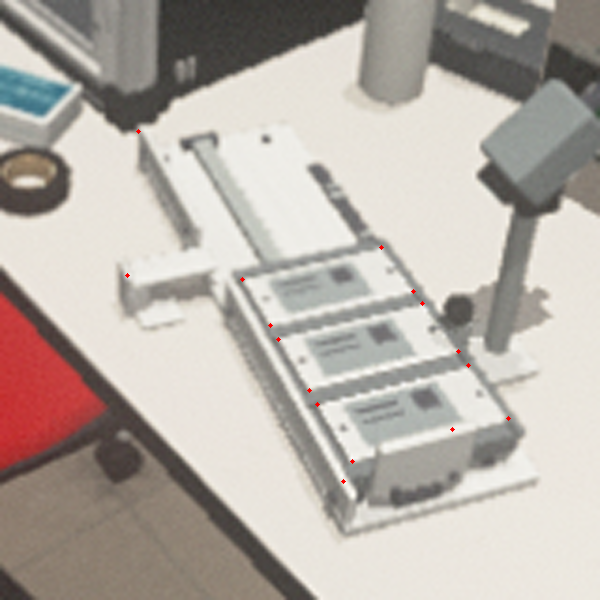

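Projected plate and fence corners land on the image edges, so the shuttle is at about (0.577, -0.253), yaw -0.298, with three plates. I'll move over it now and refine from close by.

```bash
cat >> h.py <<'E'
SH=[0.5768,-0.2532,-0.298]; RK=None
def W(a,b,z=0,P=None):
    p=P or SH; c,s=np.cos(p[2]),np.sin(p[2]); return np.array([p[0]+c*a-s*b,p[1]+s*a+c*b,z])
def pose():
    s=env.get_state(); q=s["orientation"]; return s["tcp_pos"],Ro.from_quat([q[1],q[2],q[3],q[0]]),s
def down(yaw):  # tool x at world yaw, z down
    x=np.array([np.cos(yaw),np.sin(yaw),0]); z=np.array([0,0,-1.]); return Ro.from_matrix(np.array([x,np.cross(z,x),z]).T)
def plan(tp,tR):
    p,R,s=pose(); r=(R.inv()*tR).as_rotvec(); 
    print("now",p.round(4),"rot",r.round(4),"shift after rot",tR.inv().apply(tp-p).round(4),"shift before",R.inv().apply(tp-p).round(4), "F",s["wrist_force"].round(1),"gap",round(s["finger_gap"],4),"t",round(s["clock"],1))
E
python3 - <<'E'
from h import *
d=env.read_camera("wrist"); p,R,s=pose()
print("cam in tool",R.inv().apply(-d["R"].T@d["t"]-p).round(3),"axis",R.inv().apply(d["R"][2]).round(3),"right",R.inv().apply(d["R"][0]).round(2),d["K"][0,0])
plan(W(-.03,-.10,.30),down(np.pi/2-.298))
E
```

```text
cam in tool [ 0.    -0.072 -0.124] axis [0.    0.282 0.959] right [ 1. -0. -0.] 314.11294374749417
now [0.2451 0.5197 0.2496] rot [-0.0003  0.0013 -0.1428] shift after rot [-0.7415  0.514  -0.0504] shift before [-0.6609  0.6143 -0.0496] F [ 0.6  0.3 -0.5] gap 0.0852 t 0.1
```

Emit:
carry_out(
  steps=[
    [1,0,0,-0.02,0,0,-0.143],
    [-1,-0.041,0.0285,-0.002,0,0,0],
    [-1,-0.041,0.0285,-0.002,0,0,0],
    [-1,-0.041,0.0285,-0.002,0,0,0],
    [-1,-0.041,0.0285,-0.002,0,0,0],
    [-1,-0.041,0.0285,-0.002,0,0,0],
    [-1,-0.041,0.0285,-0.002,0,0,0],
    [-1,-0.041,0.0285,-0.002,0,0,0],
    [-1,-0.041,0.0285,-0.002,0,0,0],
    [-1,-0.041,0.0285,-0.002,0,0,0],
    [-1,-0.041,0.0285,-0.002,0,0,0],
    [-1,-0.041,0.0285,-0.002,0,0,0],
    [-1,-0.041,0.0285,-0.002,0,0,0],
    [-1,-0.041,0.0285,-0.002,0,0,0],
    [-1,-0.041,0.0285,-0.002,0,0,0],
    [-1,-0.041,0.0285,-0.002,0,0,0],
    [-1,-0.041,0.0285,-0.002,0,0,0],
    [-1,-0.041,0.0285,-0.002,0,0,0],
    [-1,-0.041,0.0285,0,0,0,0],
    [-1,0,0,0,0,0,0],
  ],
)

```text
clock: 2.65
tcp_pos: [0.5194, -0.3392, 0.3019]
orientation: [-0.001, 0.805, 0.593, -0.0]
wrist_force: [-0.8, -0.3, -0.7]
finger_gap: -0.0
```

Run:
```python
from h import *
d=snap("wrist","w1",scale=1.5); plan(W(-.03,-.10,.30),down(np.pi/2-.298)); print(pose()[2]["joint_pos"].round(2))
```

```text
now [ 0.519  -0.3373  0.3025] rot [-0.0023 -0.0012 -0.0019] shift after rot [-0.0026  0.0006  0.0025] shift before [-0.0026  0.0006  0.0025] F [-0.6  0.   0.4] gap -0.0 t 2.7
[-0.71  0.4   0.3   1.47  0.   -0.41]
```

View pics/w1.png

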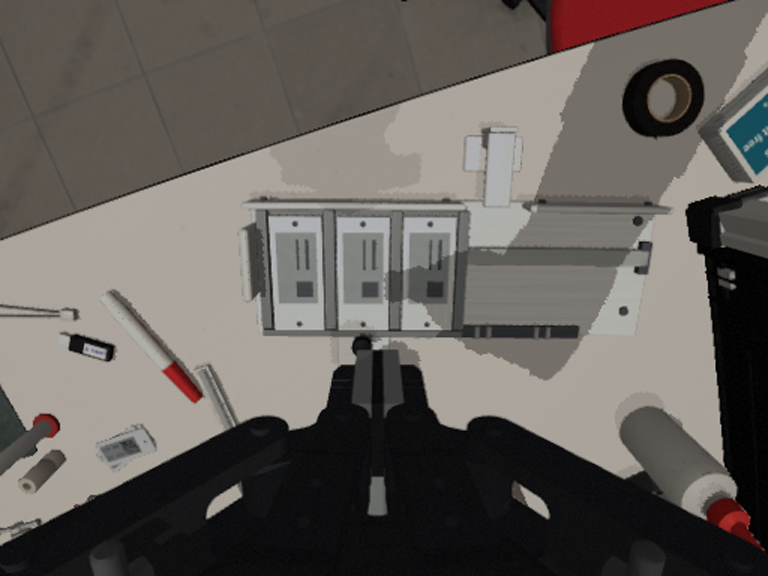

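The wrist view shows the plates' centres at (297,274), (363,274) and (430,274), the tongue from (500,130) to (500,205), and the lug top along x≈245, y 225–300. The tape is at (663,97) and the carton at the right edge. I'll refine the shuttle pose from this.

Run:
```python
from h import *
from scipy.optimize import least_squares
d=dict(np.load("pics/w1.npz"))
T=lambda u,v,z: atz(d,u/1.5-.17,v/1.5-.17,z)
pts=[((0,-.168),T(297.5,274,.038)),((0,-.112),T(363.5,274,.038)),((0,-.056),T(430.5,274,.038)),((-.1185,0),T(501,130,.0365)),((-.06,0),T(500,207,.032))]
def f(p):
    return np.concatenate([(W(a,b,0,list(p))-P)[:2] for (a,b),P in pts])
r=least_squares(f,SH); print(r.x.round(4),r.fun.round(4).tolist())
P=list(r.x);c,s=np.cos(P[2]),np.sin(P[2])
def loc(X): v=X[:2]-P[:2]; return np.array([c*v[0]+s*v[1],-s*v[0]+c*v[1]]).round(4)
for n,u,v,z in[("lug front outer",242,225,.064),("lug front inner",252,225,.064),("lug back",247,300,.064),("gateL",535,203,.037),("gateR",466,203,.037)]: print(n,loc(T(u,v,z)))
print("tape",T(663,97,.019))
```

```text
[ 0.5778 -0.2518 -0.3059] [0.0005, -0.0002, 0.0007, -0.0004, 0.0007, -0.0014, 0.0009, 0.0028, -0.0029, -0.0009]
lug front outer [-0.0462 -0.205 ]
lug front inner [-0.0462 -0.1972]
lug back [ 0.0146 -0.2054]
gateL [-0.0616  0.0292]
gateR [-0.061  -0.0278]
tape [ 0.47700316 -0.078386    0.019     ]
```

```bash
sed -i 's/^SH=.*/SH=[0.5775,-0.2522,-0.302]; RK=None/' h.py
python3 - <<'E'
from h import *
plan(W(-.016,-.201,.063),down(np.pi/2-.302))
E
```

```text
now [ 0.519  -0.3373  0.3025] rot [-0.0023 -0.0012  0.0021] shift after rot [-0.1024  0.0146  0.2395] shift before [-0.1027  0.0149  0.2394] F [-0.6  0.   0.4] gap -0.0 t 2.7
```

Emit:
carry_out(
  steps=[
    [0,-0.051,0.0072,0,-0.002,-0.001,0.002],
    [0,-0.051,0.0072,0,0,0,0],
    [0,0,0,0.05,0,0,0],
    [0,0,0,0.05,0,0,0],
    [0,0,0,0.05,0,0,0],
    [0,0,0,0.04,0,0,0],
    [0,0,0,0,0,0,0],
    [0,0,0,0,0,0,0],
  ],
)

```text
clock: 3.7
tcp_pos: [0.504, -0.4379, 0.1164]
orientation: [0.002, 0.805, 0.594, 0.0]
wrist_force: [0.1, -0.2, 0.2]
finger_gap: 0.0427
```

Run:
```python
from h import *
d=snap("wrist","w2",scale=1.5); plan(W(-.016,-.201,.063),down(np.pi/2-.302))
```

```text
now [ 0.5044 -0.4385  0.1172] rot [0.0054 0.0028 0.0028] shift after rot [-0.0014 -0.0017  0.0542] shift before [-0.0012 -0.002   0.0542] F [-0.1  0.3  0. ] gap 0.0422 t 3.8
```

View pics/w2.png

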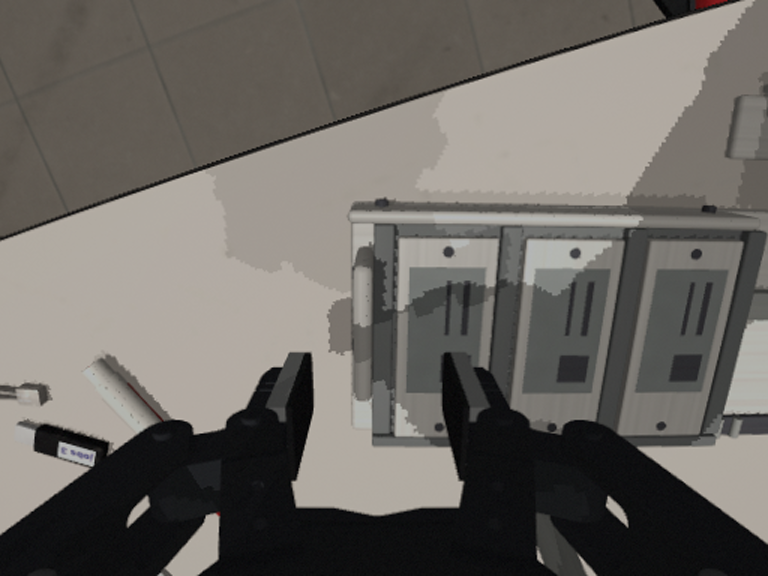

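The lug top (x≈363) sits between the fingers (312–443), and everything is square. I'll descend, grip, index 56 mm and release.

Emit:
carry_out(
  grip_force=30,
  steps=[
    [0,-0.001,-0.002,0.03,0.005,0.003,0.003],
    [0,0,0,0.024,0,0,0],
    [-1,0,0,0,0,0,0],
    [-1,0,0,0,0,0,0],
    [-1,0,0,0,0,0,0],
    [-1,0,0,0,0,0,0],
  ],
)

```text
clock: 4.5
tcp_pos: [0.5007, -0.4423, 0.0625]
orientation: [0.001, 0.806, 0.591, -0.002]
wrist_force: [-4.2, -9.3, -5.2]
finger_gap: 0.0071
```

Run:
```python
from h import *
plan(W(-.016,-.201+.056,.063),down(np.pi/2-.302))
```

```text
now [ 0.5007 -0.4423  0.0625] rot [-0.0009  0.0048 -0.0035] shift after rot [ 0.0593  0.0008 -0.0005] shift before [ 0.0593  0.0006 -0.0008] F [-4.2 -9.3 -5.2] gap 0.0071 t 4.5
```

Emit:
carry_out(
  steps=[
    [-1,0.014,0,0,0,0,0],
    [-1,0.014,0,0,0,0,0],
    [-1,0.014,0,0,0,0,0],
    [-1,0.012,0,0,0,0,0],
    [-1,0,0,0,0,0,0],
    [-1,0,0,0,0,0,0],
  ],
)

```text
clock: 5.25
tcp_pos: [0.5186, -0.3867, 0.0625]
orientation: [-0.0, 0.805, 0.593, 0.001]
wrist_force: [-0.4, -1.4, 6.9]
finger_gap: 0.0072
```

Run:
```python
from h import *
plan(W(-.016,-.2043+.056,.063),down(np.pi/2-.302))
```

```text
now [ 0.5186 -0.3867  0.0625] rot [ 0.0002 -0.0012 -0.    ] shift after rot [-0.0024  0.0002 -0.0005] shift before [-0.0024  0.0002 -0.0006] F [-0.4 -1.4  6.9] gap 0.0072 t 5.2
```

Emit:
carry_out(
  steps=[
    [0.1,0,0,0,0,0,0],
    [0.1,0,0,0,0,0,0],
    [0.1,0,0,-0.06,0,0,0],
    [0.1,0,0,-0.06,0,0,0],
    [0.1,0,0,-0.06,0,0,0],
    [0.1,0,0,0,0,0,0],
    [0.1,0,0,0,0,0,0],
  ],
)

```text
clock: 6.12
tcp_pos: [0.5176, -0.3869, 0.2399]
orientation: [-0.002, 0.806, 0.593, 0.0]
wrist_force: [0.5, -0.0, -0.1]
finger_gap: 0.0471
```

Run:
```python
from h import *
d=snap("wrist","w3",scale=1.5); plan(W(-.02,-.056,.1),down(np.pi/2-.302))
```

```text
now [ 0.5171 -0.3865  0.2387] rot [-0.0054 -0.0035 -0.0005] shift after rot [ 0.0902 -0.0023  0.1387] shift before [ 0.0897 -0.0016  0.1391] F [ 0.   0.4 -1.5] gap 0.0471 t 6.2
```

View pics/w3.png

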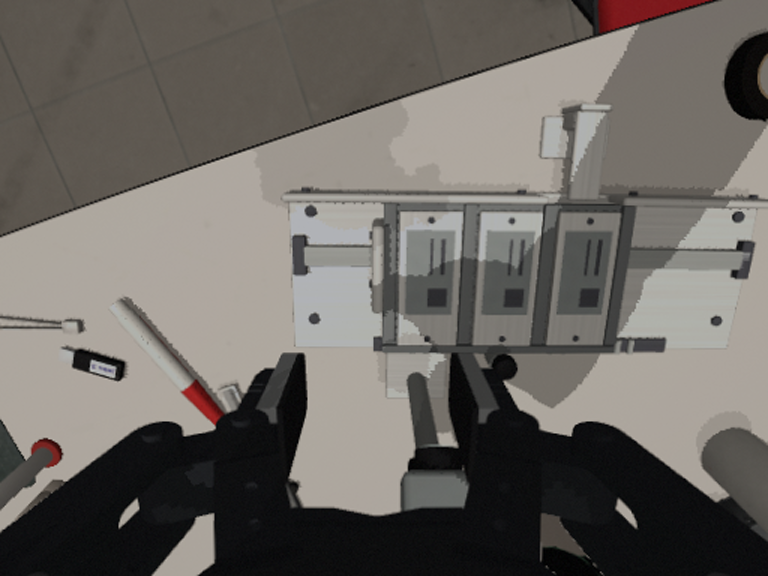

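The left nest is now at the gate: plate centre ≈(590,276), tongue ≈(588,150). I'll check the numbers.

```bash
cat >> h.py <<'E'
def loc(X,P=None):
    p=P or SH; c,s=np.cos(p[2]),np.sin(p[2]); v=np.array(X)[:2]-p[:2]; return np.array([c*v[0]+s*v[1],-s*v[0]+c*v[1]]).round(4)
E
python3 - <<'E'
from h import *
d=dict(np.load("pics/w3.npz"))
T=lambda u,v,z: loc(atz(d,u/1.5-.17,v/1.5-.17,z))
print("tongue end",T(588.5,106,.0365),"tongue root",T(588.5,195,.0315))
print("plate holes",T(591,221,.038),T(587,339,.038),"plate L edge/R edge",T(557,276,.038),T(622,276,.038))
print("lug top",T(378,222,.064),T(378,312,.064))
print("gate edges",T(546,198,.037),T(628,199,.037))
print("fence front", T(400,193,.037))
E
```

```text
tongue end [-0.1194 -0.0056] tongue root [-0.0607  0.0032]
plate holes [-0.0433  0.0042] [0.0455 0.0124] plate L edge/R edge [-0.0035 -0.0159] [-0.0035  0.0322]
lug top [-0.0458 -0.1451] [ 0.0147 -0.145 ]
gate edges [-0.0589 -0.029 ] [-0.0587  0.0292]
fence front [-0.0619 -0.1299]
```

Run:
```python
from h import *
d=dict(np.load("pics/w3.npz"))
q=lambda *X: ((proj(d,[W(*X)])[0]+.17)*1.5).round(0)
print(q(-.05,-.022,.038),q(-.05,.022,.038),q(.05,-.022,.038),q(.05,.022,.038)); print(q(-.1185,-.011,.0365),q(-.1185,.011,.0365),q(-.057,-.0265,.037),q(-.057,.0265,.037))
g=cv2.cvtColor(d["color"],cv2.COLOR_RGB2GRAY).astype(int)
for r in (165,185,205): print(r,g[r,355:425].tolist())
```

```text
[555. 211.] [617. 212.] [541. 345.] [599. 345.]
[580. 107.] [613. 108.] [549. 201.] [624. 201.]
165 [90, 117, 124, 123, 121, 50, 59, 68, 69, 68, 68, 68, 67, 66, 59, 68, 107, 128, 125, 122, 114, 80, 82, 83, 83, 83, 83, 83, 84, 82, 82, 82, 82, 81, 82, 82, 61, 44, 65, 80, 81, 82, 81, 52, 41, 40, 73, 82, 83, 82, 80, 88, 111, 119, 121, 106, 67, 48, 63, 66, 66, 67, 66, 64, 66, 66, 73, 73, 74, 73]
185 [121, 121, 129, 67, 63, 68, 68, 67, 68, 68, 66, 61, 60, 62, 111, 124, 123, 119, 109, 83, 83, 84, 83, 82, 82, 83, 82, 81, 81, 81, 83, 83, 83, 83, 82, 81, 81, 80, 80, 81, 81, 82, 81, 82, 81, 81, 81, 80, 83, 107, 117, 119, 111, 69, 45, 63, 65, 66, 65, 65, 64, 71, 109, 122, 122, 121, 121, 121, 121, 121]
205 [103, 58, 64, 68, 67, 67, 68, 65, 67, 61, 61, 63, 118, 123, 121, 117, 100, 83, 83, 83, 83, 82, 82, 82, 84, 83, 83, 83, 83, 82, 81, 81, 80, 80, 81, 81, 81, 82, 81, 81, 83, 84, 84, 83, 84, 83, 101, 117, 117, 114, 86, 45, 63, 66, 64, 64, 64, 65, 68, 103, 120, 120, 120, 120, 120, 120, 120, 119, 123, 175]
```

Run:
```python
from h import *
for n,r in(("w1",183),("w3",185)):
    d=dict(np.load(f"pics/{n}.npz")); g=cv2.cvtColor(d["color"],cv2.COLOR_RGB2GRAY).astype(float)
    row=g[r-1:r+2].mean(0); k=cv2.GaussianBlur(np.abs(np.gradient(row))[None],(0,0),.7)[0]
    pk=[c for c in range(150,430) if k[c]>8 and k[c]>=k[c-1] and k[c]>k[c+1]]
    print(n,[(c,round(float(loc(atz(d,c,r,.038))[1])*1000,1)) for c in pk])
```

```text
w1 [(166, -208.8), (181, -189.5), (184, -185.7), (211, -151.1), (215, -146.0), (224, -134.5), (228, -129.4), (258, -91.2), (268, -78.4), (272, -73.3), (298, -40.1), (302, -35.0), (311, -23.5), (410, 105.4), (424, 124.1)]
w3 [(193, -208.1), (195, -206.0), (246, -151.2), (249, -148.0), (255, -141.5), (266, -129.7), (270, -125.4), (302, -91.0), (306, -86.7), (318, -73.7), (322, -69.4), (353, -35.7), (358, -30.2), (369, -18.2), (373, -13.8), (404, 20.6), (408, 25.1), (417, 35.2)]
```

Plate edges say the carrier moved about 60 mm, not 56, so it is just past the detent. I'll regrip and nudge it back 3.5 mm.

Emit:
carry_out(
  steps=[
    [0,0,0,0.06,0.003,0.002,0],
    [0,0,0,0.06,0,0,0],
    [0,0,0,0.057,0,0,0],
    [-1,0,0,0,0,0,0],
    [-1,0,0,0,0,0,0],
    [-1,0,0,0,0,0,0],
    [-1,-0.0015,0,0,0,0,0],
    [-1,-0.002,0,0,0,0,0],
    [-1,0,0,0,0,0,0],
    [-1,0,0,0,0,0,0],
  ],
)

```text
clock: 7.42
tcp_pos: [0.5144, -0.3888, 0.0614]
orientation: [-0.006, 0.806, 0.592, -0.001]
wrist_force: [-1.2, -0.8, -24.1]
finger_gap: 0.0073
```

Run:
```python
from h import *
p,R,s=pose(); print(p.round(4),loc(p),s["wrist_force"].round(1),s["finger_gap"])
```

```text
[ 0.5144 -0.3888  0.0614] [-0.0196 -0.1492] [ -1.2  -0.8 -24.1] 0.007347803807931502
```

Emit:
carry_out(
  steps=[
    [-0.3,0,0,0,0,0,0],
    [0,0,0,0,0,0,0],
    [0.1,0,0,-0.06,0,0,0],
    [0.1,0,0,-0.06,0,0,0],
    [0.1,0,0,-0.06,0,0,0],
    [0.1,0,0,0,0,0,0],
    [0.1,0,0,0,0,0,0],
  ],
)

```text
clock: 8.3
tcp_pos: [0.5175, -0.3914, 0.2457]
orientation: [-0.001, 0.806, 0.592, 0.0]
wrist_force: [0.8, -0.0, -0.2]
finger_gap: 0.047
```

```bash
cat >> h.py <<'E'
def edges(d,x,lo,hi,z=.038,th=8):
    """edge y (mm, shuttle) along the line shuttle x"""
    g=cv2.cvtColor(d["color"],cv2.COLOR_RGB2GRAY)
    ys=np.arange(lo,hi,.0004); q=proj(d,[W(x,y,z) for y in ys]).astype(np.float32)
    v=cv2.remap(g,q[:,0].reshape(1,-1),q[:,1].reshape(1,-1),cv2.INTER_LINEAR).astype(float)
    k=np.abs(np.gradient(cv2.GaussianBlur(v,(0,0),1.5)[0]))
    return [round(float(ys[i])*1000,1) for i in range(2,len(ys)-2) if k[i]>th/4 and k[i]==k[i-2:i+3].max()]
E
python3 - <<'E'
from h import *
d=snap("wrist","w4"); 
for n in("w1","w3","w4"):
    d=dict(np.load(f"pics/{n}.npz")); print(n,edges(d,0.035,-.21,.05),"gate",edges(d,-.057,-.05,.05,.037))
plan(W(-.035,0,.06),down(np.pi/2-.302))
E
```

```text
w1 [-204.0, -201.2, -192.4, -190.0, -146.4, -144.4, -136.4, -134.0, -90.4, -81.2, -78.4, -56.4, -53.6, -34.4, -32.4, -24.0] gate [-28.4, -25.6, 20.4, 22.4, 26.8, 31.6]
w3 [-142.4, -133.2, -130.4, -117.6, -115.6, -86.8, -84.8, -74.4, -30.8, -18.4, 24.8, 26.8, 34.8, 39.2] gate [-28.4, -20.8, 15.2, 26.4]
w4 [-206.8, -146.0, -136.8, -134.0, -120.4, -90.4, -77.2, -34.0, -21.6, 22.0, 31.2, 37.6] gate [-28.4, -23.2, 15.2, 26.0]
now [ 0.5169 -0.3908  0.2439] rot [-0.0046 -0.0035 -0.0006] shift after rot [ 0.1504 -0.0183  0.1839] shift before [ 0.1497 -0.0176  0.1846] F [-0.4 -0.6  0.6] gap 0.0472 t 8.3
```

Clicked in: plate 1 is centred at y ≈ 0.2 mm at the gate. Now over plate 1 with the fingers shut.

Run:
```python
from h import *
plan(W(-.015,0,.068),down(np.pi/2-.302))
```

```text
now [ 0.5169 -0.3908  0.2439] rot [-0.0046 -0.0035 -0.0006] shift after rot [0.1504 0.0017 0.1759] shift before [0.1497 0.0024 0.1765] F [-0.4 -0.6  0.6] gap 0.0472 t 8.3
```

Emit:
carry_out(
  steps=[
    [-1,0.05,0.001,0,-0.004,-0.003,0],
    [-1,0.05,0,0,0,0,0],
    [-1,0.05,0,0,0,0,0],
    [-1,0,0,0.06,0,0,0],
    [-1,0,0,0.06,0,0,0],
    [-1,0,0,0.055,0,0,0],
    [-1,0,0,0,0,0,0],
    [-1,0,0,0,0,0,0],
  ],
)

```text
clock: 9.35
tcp_pos: [0.5626, -0.248, 0.0698]
orientation: [-0.001, 0.806, 0.592, 0.0]
wrist_force: [0.2, 0.1, 0.3]
finger_gap: -0.0
```

Run:
```python
from h import *
plan(W(-.015,0,.057),down(np.pi/2-.302))
```

```text
now [ 0.5626 -0.248   0.0698] rot [-0.0013 -0.001  -0.0009] shift after rot [0.0004 0.0005 0.0128] shift before [0.0004 0.0005 0.0128] F [0.2 0.1 0.3] gap -0.0 t 9.3
```

Emit:
carry_out(
  steps=[
    [-1,0,0,0.008,0,0,0],
    [-1,0,0,0.004,0,0,0],
    [-1,0,0,0.003,0,0,0],
    [-1,0,0,0.001,0,0,0],
    [-1,0,0,0,0,0,0],
  ],
)

```text
clock: 9.98
tcp_pos: [0.5629, -0.2482, 0.0569]
orientation: [0.001, 0.806, 0.592, 0.0]
wrist_force: [-6.2, 1.8, 20.3]
finger_gap: 0.0001
```

Emit:
carry_out(
  steps=[
    [-1,0,-0.006,0,0,0,0],
    [-1,0,-0.012,0,0,0,0],
    [-1,0,-0.012,0,0,0,0],
    [-1,0,-0.012,0,0,0,0],
    [-1,0,-0.012,0,0,0,0],
    [-1,0,-0.012,0,0,0,0],
    [-1,0,-0.004,0,0,0,0],
    [-1,0,0,0,0,0,0],
    [-1,0,0,-0.02,0,0,0],
    [0.3,0,0,-0.06,0,0,0],
    [0.3,0,0.01,-0.02,0,0,0],
    [0.3,0,0,0,0,0,0],
  ],
)

```text
clock: 11.48
tcp_pos: [0.5068, -0.231, 0.1554]
orientation: [0.002, 0.806, 0.592, 0.001]
wrist_force: [0.3, 0.0, 0.0]
finger_gap: 0.054
```

Run:
```python
from h import *
d=snap("wrist","w5",scale=1.5); p=pose()[0]; print(p,loc(p)); plan(W(-.08,0,.037),down(np.pi/2-.302))
```

```text
[ 0.50538284 -0.23018706  0.15345725] [-0.0754 -0.0004]
now [ 0.5054 -0.2302  0.1535] rot [-0.0001 -0.0005 -0.0007] shift after rot [ 0.0004 -0.0046  0.1165] shift before [ 0.0004 -0.0046  0.1165] F [-0.3 -0.3 -0.9] gap 0.0554 t 11.5
```

View pics/w5.png

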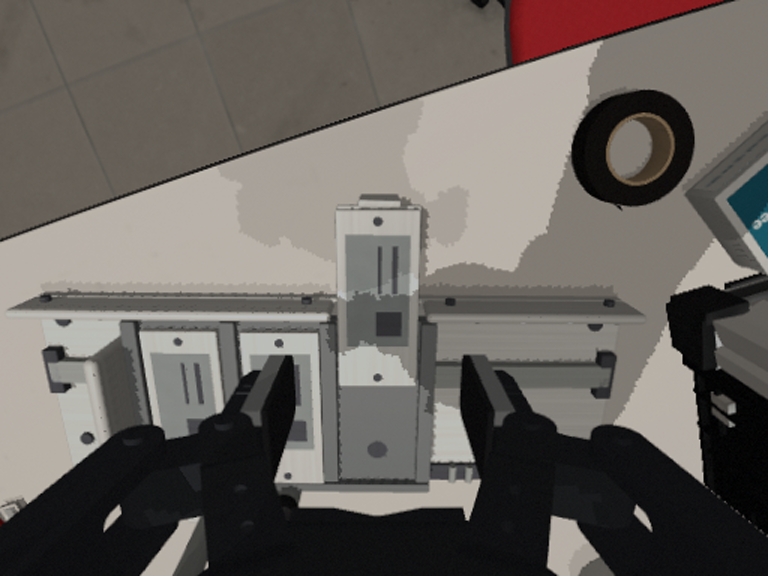

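The plate is drawn out against the lip, its face from (337,207) to (420,387), and square. The tape is at (634,148). I'll straddle it, grip and lift.

Emit:
carry_out(
  grip_force=70,
  steps=[
    [0.35,0,-0.0045,0.06,0,0,0],
    [0.35,0,0,0.053,0,0,0],
    [0.35,0,0,0.003,0,0,0],
    [0.35,0,0,0,0,0,0],
    [-1,0,0,0,0,0,0],
    [-1,0,0,0,0,0,0],
    [-1,0,0,0,0,0,0],
    [-1,0,0,0,0,0,0],
  ],
)

```text
clock: 12.52
tcp_pos: [0.5021, -0.2294, 0.0392]
orientation: [0.001, 0.806, 0.592, 0.001]
wrist_force: [-0.9, 1.2, 7.8]
finger_gap: 0.0421
```

Run:
```python
from h import *
p,R,s=pose(); print(p,loc(p),s["wrist_force"],s["finger_gap"],R.as_matrix().round(3))
```

```text
[ 0.50210045 -0.22941469  0.03920805] [-0.0788 -0.0007] [-0.85970232  1.24154532  7.80132725] 0.04208438151567983 [[ 0.298  0.955  0.002]
 [ 0.955 -0.298 -0.001]
 [-0.     0.002 -1.   ]]
```

Emit:
carry_out(
  steps=[
    [-1,0,0,-0.01,0,0,0],
    [-1,0,0,-0.03,0,0,0],
    [-1,0,0,-0.05,0,0,0],
    [-1,0,0,-0.06,0,0,0],
    [-1,0,0,-0.06,0,0,0],
    [-1,-0.013,-0.043,-0.03,0,0,0],
    [-1,-0.013,-0.043,0,0,0,0],
    [-1,0.05,-0.0155,0,0,0,0],
    [-1,0.05,-0.0155,0,0,0,0],
    [-1,0.05,-0.0155,0,0,0,0],
    [-1,0.05,-0.0155,0,0,0,0],
    [-1,0.05,-0.0155,0,0,0,0],
    [-1,0.05,-0.0155,0,0,0,0],
    [-1,0.05,-0.0155,0,0,0,0],
    [-1,0.05,-0.0155,0,0,0,0],
    [-1,0.05,-0.0155,0,0,0,0],
    [-1,0,0,0,0,0,-0.14],
    [-1,0,0,0,0,0,-0.14],
    [-1,0,0,0,0,0,0],
  ],
)

```text
clock: 14.9
tcp_pos: [0.4117, 0.2434, 0.2783]
orientation: [-0.001, 0.715, 0.699, 0.0]
wrist_force: [-0.0, -0.2, -0.7]
finger_gap: 0.0422
```

```bash
sed -i 's/RK=None/RK=[.479,.296,-.022]/' h.py
cat >> h.py <<'E'
def place(y,dx=-.012,dz=.0047,tilt=47.5,xb=.002,up=.001,tcpy=0):
    """TCP pose for a plate leaning in the rack; dx,dz: TCP in plate frame"""
    t=np.radians(tilt); u=np.array([np.cos(t),0,np.sin(t)]); n=np.array([-np.sin(t),0,np.cos(t)])
    q=np.array([xb,y,.060+up])+(.05+dx)*u+(.003+dz)*n+np.array([0,tcpy,0])
    Rr=Ro.from_euler("z",RK[2]); M=Ro.from_matrix(np.array([[0,1,0],u,-n]).T)
    return W(q[0],q[1],q[2],RK),Rr*M
E
python3 - <<'E'
from h import *
d=snap("wrist","w6",scale=1.5); plan(*place(-.07,up=.05))
q=proj(d,[W(-.008,y,.066,RK) for y in(-.129,.129)]+[W(.0125,y,.06,RK) for y in(-.129,.129)]+[W(.0545,y,.1124,RK) for y in(-.129,.129)]); print((q*1.5).round(0).tolist())
E
```

```text
now [0.4118 0.2432 0.2782] rot [-8.303e-01 -3.000e-04 -3.800e-03] shift after rot [-0.0157 -0.0401  0.1561] shift before [-0.0157  0.0882  0.1349] F [ 0.3  0.4 -1. ] gap 0.0421 t 14.9
[[278.0, 328.0], [613.0, 327.0], [281.0, 350.0], [606.0, 348.0], [271.0, 434.0], [631.0, 431.0]]
```

View pics/w6.png

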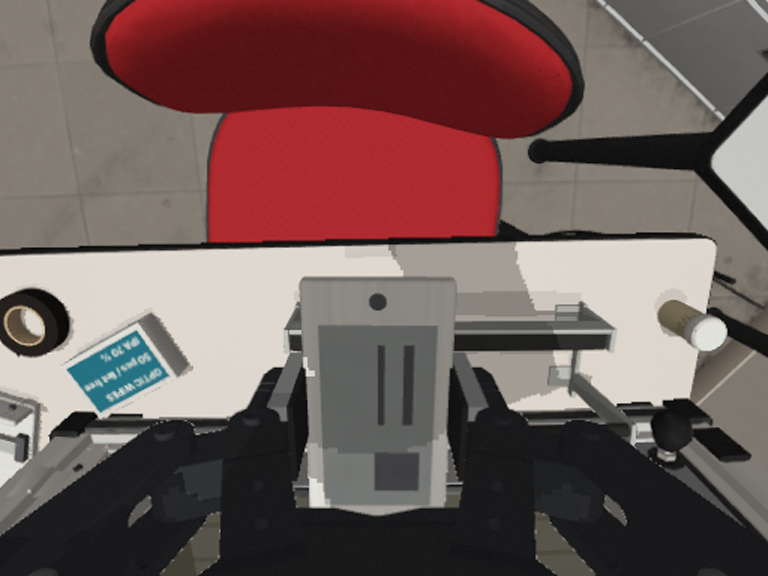

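The plate is held square (front edge (300–457, 277)). The rack lip ends at about (287,338) and (613,335). I'll check the rack edges numerically.

Run:
```python
from h import *
d=dict(np.load("pics/w6.npz")); g=cv2.cvtColor(d["color"],cv2.COLOR_RGB2GRAY).astype(int)
for y in (-.05,.03,.07,.10,-.115):
    c=proj(d,[W(0,y,.062,RK)])[0]; u=int(round(c[0])); print(y,u,"rows205..242",g[205:242,u].tolist())
    print("  exp lip front/back, strip back", [round(float(proj(d,[W(a,y,z,RK)])[0][1]),1) for a,z in((-.008,.066),(-.004,.066),(.0125,.06))])
print(g[224,180:215].tolist(),g[224,390:420].tolist()); print([proj(d,[W(0,y,.062,RK)])[0].round(1).tolist() for y in(-.129,.129)])
print(g[200:235,185:200:7].T.tolist())
```

```text
-0.05 254 rows205..242 [51, 97, 130, 133, 134, 133, 134, 133, 133, 133, 134, 133, 103, 96, 98, 97, 98, 97, 98, 97, 97, 98, 98, 97, 97, 69, 54, 52, 51, 50, 50, 51, 50, 51, 51, 49, 51]
  exp lip front/back, strip back [218.7, 221.9, 233.1]
0.03 323 rows205..242 [133, 133, 133, 133, 133, 148, 156, 158, 158, 94, 81, 82, 83, 85, 84, 128, 129, 102, 39, 30, 31, 30, 32, 31, 31, 29, 31, 30, 32, 132, 158, 158, 157, 157, 158, 158, 158]
  exp lip front/back, strip back [218.5, 221.7, 232.9]
0.07 357 rows205..242 [199, 192, 139, 132, 133, 132, 157, 158, 158, 86, 82, 84, 81, 83, 84, 131, 128, 99, 31, 31, 31, 30, 31, 31, 30, 29, 31, 30, 57, 132, 136, 158, 157, 158, 158, 158, 158]
  exp lip front/back, strip back [218.3, 221.6, 232.7]
0.1 382 rows205..242 [167, 168, 167, 109, 106, 108, 132, 133, 131, 93, 95, 96, 94, 99, 115, 187, 182, 137, 47, 46, 46, 44, 45, 45, 45, 44, 44, 42, 56, 82, 83, 83, 83, 78, 78, 80, 79]
  exp lip front/back, strip back [218.2, 221.4, 232.5]
-0.115 198 rows205..242 [110, 88, 79, 73, 74, 73, 73, 73, 73, 86, 92, 94, 96, 94, 93, 190, 193, 181, 83, 45, 46, 46, 42, 45, 46, 47, 
[... 237 characters left out ...]
8, 136, 137, 135, 132, 106, 98, 97] [46, 47, 46, 43, 46, 45, 42, 42, 44, 41, 45, 45, 46, 45, 55, 73, 76, 135, 187, 186, 193, 209, 215, 215, 215, 215, 215, 215, 215, 215]
[[186.5, 223.9], [406.1, 223.2]]
[[217, 216, 217, 217, 217, 217, 217, 217, 217, 217, 217, 217, 217, 216, 217, 217, 217, 217, 217, 217, 217, 217, 216, 217, 217, 217, 217, 217, 217, 217, 216, 217, 217, 217, 217], [217, 216, 217, 217, 217, 217, 217, 217, 217, 217, 217, 215, 213, 173, 111, 98, 97, 97, 90, 81, 117, 126, 116, 96, 102, 111, 122, 119, 149, 154, 164, 169, 172, 183, 184], [194, 126, 95, 95, 114, 99, 79, 79, 75, 75, 74, 74, 74, 74, 85, 91, 94, 95, 95, 93, 190, 193, 181, 82, 46, 46, 43, 44, 45, 47, 45, 45, 43, 43, 142]]
```

```bash
sed -i 's/RK=\[[^]]*\]/RK=[.480,.2993,-.022]/' h.py
cat >> h.py <<'E'
def intool(d,u,v,tz,P=None):
    p,R,_=pose(); c,r=ray(d,u,v); c=R.inv().apply(c-p); r=R.inv().apply(r); return (c+r*(tz-c[2])/r[2]).round(4)
E
python3 - <<'E'
from h import *
d=dict(np.load("pics/w6.npz"))
for u,v in((300,278),(457,278),(378,278)): print(intool(d,u/1.5-.17,v/1.5-.17,.0017))
plan(*place(-.07,up=.05))
E
```

```text
[-0.021  -0.0379  0.0017]
[ 0.0223 -0.038   0.0017]
[ 0.0005 -0.0379  0.0017]
now [0.4118 0.2432 0.2782] rot [-8.303e-01 -3.000e-04 -3.800e-03] shift after rot [-0.0124 -0.0395  0.1568] shift before [-0.0123  0.0891  0.1349] F [ 0.3  0.4 -1. ] gap 0.0421 t 14.9
```

Emit:
carry_out(
  steps=[
    [-1,0,0,0,-0.166,0,0],
    [-1,0,0,0,-0.166,0,0],
    [-1,0,0,0,-0.166,0,0],
    [-1,0,0,0,-0.166,0,0],
    [-1,0,0,0,-0.166,0,-0.003],
    [-1,-0.004,-0.012,0.04,0,0,0],
    [-1,-0.004,-0.012,0.04,0,0,0],
    [-1,-0.004,-0.012,0.04,0,0,0],
    [-1,0,-0.004,0.036,0,0,0],
    [-1,0,0,0,0,0,0],
    [-1,0,0,0,0,0,0],
  ],
)

```text
clock: 16.32
tcp_pos: [0.4995, 0.2291, 0.1432]
orientation: [0.287, 0.654, 0.64, 0.281]
wrist_force: [-0.6, -0.8, -0.7]
finger_gap: 0.0421
```

Run:
```python
from h import *
plan(*place(-.07,up=.001)); print(pose()[2]["joint_pos"].round(2))
```

```text
now [0.4995 0.2291 0.1432] rot [-0.001  -0.0002 -0.    ] shift after rot [-0.0002 -0.0354  0.0338] shift before [-0.0002 -0.0354  0.0339] F [-0.6 -0.8 -0.7] gap 0.0421 t 16.3
[ 0.46  0.01 -1.   -0.21 -0.35  0.34]
```

Emit:
carry_out(
  steps=[
    [-1,0,-0.0088,0.0085,0,0,0],
    [-1,0,-0.0088,0.0085,0,0,0],
    [-1,0,-0.0088,0.0085,0,0,0],
    [-1,0,0,0,0,0,0],
  ],
)

```text
clock: 16.82
tcp_pos: [0.5048, 0.2338, 0.1093]
orientation: [0.287, 0.655, 0.641, 0.278]
wrist_force: [0.4, -0.5, -0.3]
finger_gap: 0.0425
```

Run:
```python
from h import *
plan(*place(-.07,up=.001)); print(pose()[2]["joint_pos"].round(3))
```

```text
now [0.5048 0.2338 0.1093] rot [-0.0084  0.0036  0.0017] shift after rot [-0.0051 -0.014   0.007 ] shift before [-0.005  -0.0139  0.0072] F [ 0.4 -0.5 -0.3] gap 0.0425 t 16.8
[ 0.464  0.101 -1.026 -0.314 -0.352  0.345]
```

q3 has run into its limit: this tilt is not reachable at the near slot. I'll put this plate in the far slot (y +0.07) and grip the next ones with the tool pitched, so the rack pose needs less tilt.

Emit:
carry_out(
  steps=[
    [-1,0,0.0147,-0.0136,0,0,0],
    [-1,0,0.0147,-0.0136,0,0,0],
    [-1,0,0.0147,-0.0136,0,0,0],
    [-1,0.045,0,0,0,0,0],
    [-1,0.045,0,0,0,0,0],
    [-1,0.045,0,0,0,0,0],
    [-1,0,0,0,0,0,0],
  ],
)

```text
clock: 17.7
tcp_pos: [0.5089, 0.3723, 0.1705]
orientation: [0.286, 0.654, 0.642, 0.279]
wrist_force: [0.5, 0.3, -1.9]
finger_gap: 0.0423
```

Run:
```python
from h import *
plan(*place(.07,up=.04)); print(pose()[2]["joint_pos"].round(3))
plan(*place(.07,up=.001));
```

```text
now [0.5089 0.3723 0.1705] rot [-0.0059 -0.0003  0.0022] shift after rot [-0.0036 -0.0311  0.0213] shift before [-0.0036 -0.031   0.0215] F [ 0.5  0.3 -1.9] gap 0.0423 t 17.7
[ 0.728  0.155 -0.704  0.044 -0.523  0.562]
now [0.5089 0.3723 0.1705] rot [-0.0059 -0.0003  0.0022] shift after rot [-0.0036 -0.0598  0.0477] shift before [-0.0035 -0.0596  0.048 ] F [ 0.5  0.3 -1.9] gap 0.0423 t 17.7
```

Emit:
carry_out(
  steps=[
    [-1,-0.0036,-0.031,0.0215,-0.006,0,0.002],
    [-1,0,0,0,0,0,0],
    [-1,0,-0.0095,0.0088,0,0,0],
    [-1,0,-0.0095,0.0088,0,0,0],
    [-1,0,-0.0045,0.004,0,0,0],
    [-1,0,0,0,0,0,0],
    [-1,0,0,0,0,0,0],
  ],
)

```text
clock: 18.58
tcp_pos: [0.5033, 0.3653, 0.1012]
orientation: [0.289, 0.655, 0.639, 0.281]
wrist_force: [-0.0, 0.1, 0.1]
finger_gap: 0.0425
```

Run:
```python
from h import *
plan(*place(.07,up=.001)); print(pose()[2]["joint_pos"].round(3))
```

```text
now [0.5033 0.3653 0.1012] rot [-0.0005  0.0033 -0.0016] shift after rot [ 0.0035 -0.0051  0.0048] shift before [ 0.0036 -0.0051  0.0048] F [-0.   0.1  0.1] gap 0.0425 t 18.6
[ 0.727  0.263 -0.807 -0.171 -0.529  0.564]
```

Emit:
carry_out(
  steps=[
    [-1,0,-0.0029,0.0027,0,0,0],
    [-1,0,-0.0015,0.0014,0,0,0],
    [-1,0,0,0,0,0,0],
    [-1,0,0,0,0,0,0],
  ],
)

```text
clock: 19.08
tcp_pos: [0.5029, 0.3651, 0.0941]
orientation: [0.288, 0.655, 0.64, 0.28]
wrist_force: [-1.1, -0.5, -1.1]
finger_gap: 0.0421
```

Run:
```python
from h import *
plan(*place(.07,up=.001)); d=snap("wrist","w7",scale=1.5); d2=snap("scene","s7",(140,110,260,220),5)
```

```text
now [0.5029 0.3651 0.0941] rot [-0.0016  0.0036 -0.0007] shift after rot [0.0037 0.0005 0.0003] shift before [0.0037 0.0005 0.0003] F [-1.1 -0.5 -1.1] gap 0.0421 t 19.1
```

View pics/w7.png

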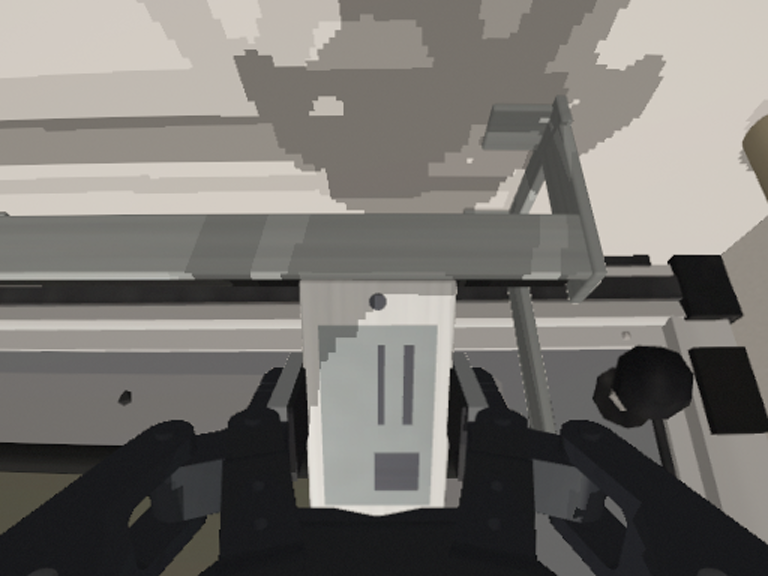

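The plate's lower edge is just at and behind the lip (row ≈279), square. I'll lower to contact and release.

Emit:
carry_out(
  steps=[
    [-1,0,-0.0008,0.0007,0,0,0],
    [-1,0,-0.0008,0.0007,0,0,0],
    [-1,0,0,0,0,0,0],
  ],
)

```text
clock: 19.55
tcp_pos: [0.5031, 0.3651, 0.0924]
orientation: [0.289, 0.655, 0.639, 0.28]
wrist_force: [0.5, 0.6, 1.6]
finger_gap: 0.0418
```

Run:
```python
from h import *
plan(*place(.07,up=.001))
```

```text
now [0.5031 0.3651 0.0924] rot [-0.0007  0.0036 -0.0011] shift after rot [ 0.0037  0.0016 -0.001 ] shift before [ 0.0037  0.0016 -0.001 ] F [0.5 0.6 1.6] gap 0.0418 t 19.6
```

Emit:
carry_out(
  steps=[
    [0.1,0,0,0,0,0,0],
    [0.2,0,0,0,0,0,0],
    [0.2,0,0,0,0,0,0],
    [0.2,0,0,0,0,0,0],
    [0.2,0,0,-0.02,0,0,0],
    [0.2,0,0,-0.05,0,0,0],
    [0.2,0,0,-0.05,0,0,0],
    [0.2,0,0,-0.04,0,0,0],
    [0.2,0,0,0,0,0,0],
  ],
)

```text
clock: 20.68
tcp_pos: [0.3845, 0.3698, 0.2031]
orientation: [0.288, 0.655, 0.64, 0.283]
wrist_force: [0.1, 0.2, 0.3]
finger_gap: 0.0512
```

Run:
```python
from h import *
d=snap("wrist","w8",scale=1); d2=snap("scene","s8",(150,115,250,205),4)
a=cv2.imread("pics/w8.png"); b=cv2.imread("pics/s8.png"); o=np.zeros((600,800,3),np.uint8); o[:384,:512]=a; b=cv2.resize(b,(288,259)); o[:259,512:]=b
cv2.imwrite("pics/m8.png",o[:384]); p,R,s=pose(); print(p)
for y in(.048,.07,.092): print((proj(d,[W(*place(y)[0])]) if 0 else 0))
q=lambda x,y,z: proj(d,[W(x,y,z,RK)])[0].round(0)
print(q(-.002,.048,.064),q(-.002,.092,.064),q(.067,.048,.137),q(.067,.092,.137))
```

```text
[0.38515017 0.36861595 0.20050508]
0
0
0
[228. 138.] [277. 138.] [231. 239.] [274. 239.]
```

View pics/m8.png

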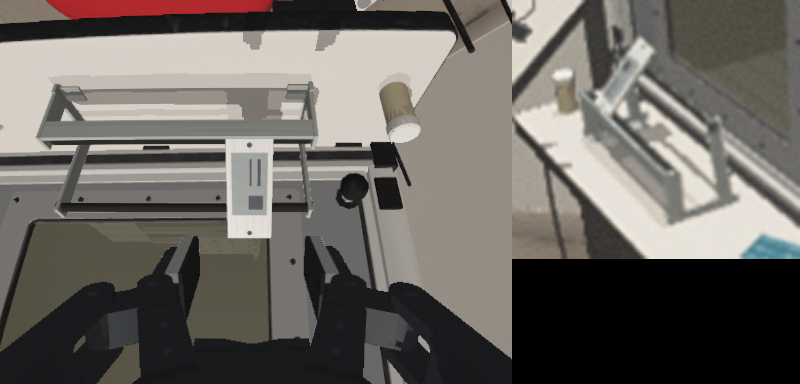

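Plate 1 leans right: lower edge behind the lip, upper end over the bar, its corners matching the prediction. Back to the carrier.

Run:
```python
from h import *
plan(W(-.018,-.149,.20),down(np.pi/2-.302))
p,R,s=pose(); tR=R*Ro.from_rotvec([.83,0,0]); print(tR.as_matrix().round(3).tolist()); print("shift w/ rot only x:",tR.inv().apply(W(-.018,-.149,.24)-p).round(4))
```

```text
now [0.3852 0.3686 0.2005] rot [ 0.8228 -0.1141  0.2619] shift after rot [-6.845e-01  3.503e-01  5.000e-04] shift before [-0.7543  0.1001  0.1107] F [-0.3 -0.5 -0.5] gap 0.0513 t 20.8
[[0.024, 1.0, -0.002], [1.0, -0.024, -0.001], [-0.001, -0.002, -1.0]]
shift w/ rot only x: [-0.7543  0.1492 -0.0391]
```

Emit:
carry_out(
  steps=[
    [0,0,0,0,0.166,0,0],
    [0,0,0,0,0.166,0,0],
    [0,0,0,0,0.166,0,0],
    [0,0,0,0,0.166,0,0],
    [0,0,0,-0.02,0.166,0,0],
    [0,-0.054,0.0107,-0.0015,0,0,0],
    [0,-0.054,0.0107,-0.0015,0,0,0],
    [0,-0.054,0.0107,-0.0015,0,0,0],
    [0,-0.054,0.0107,-0.0015,0,0,0],
    [0,-0.054,0.0107,-0.0015,0,0,0],
    [0,-0.054,0.0107,-0.0015,0,0,0],
    [0,-0.054,0.0107,-0.0015,0,0,0],
    [0,-0.054,0.0107,-0.0015,0,0,0],
    [0,-0.054,0.0107,-0.0015,0,0,0],
    [0,-0.054,0.0107,-0.0015,0,0,0],
    [0,-0.054,0.0107,-0.0015,0,0,0],
    [0,-0.054,0.0107,-0.0015,0,0,0],
    [0,-0.054,0.0107,-0.0015,0,0,0],
    [0,-0.052,0.01,0,0,0,0.14],
    [0,0,0,0,0,0,0.14],
  ],
)

```text
clock: 23.28
tcp_pos: [0.5112, -0.3944, 0.2362]
orientation: [-0.001, 0.809, 0.587, -0.002]
wrist_force: [0.1, 0.7, -0.7]
finger_gap: 0.0427
```

Run:
```python
from h import *
plan(W(-.018,-.149,.062),down(np.pi/2-.302))
d=snap("wrist","w9"); print(edges(d,0.035,-.21,.05),edges(d,-.02,-.17,-.12,.064))
```

```text
now [ 0.5112 -0.3944  0.2362] rot [-0.0046  0.0016 -0.0133] shift after rot [0.0065 0.003  0.1742] shift before [0.0068 0.0037 0.1742] F [ 0.1  0.7 -0.7] gap 0.0427 t 23.3
[-207.2, -146.4, -136.8, -134.0, -124.4, -90.4, -88.4, -77.2, -34.0, 20.0, 22.4, 30.8] [-155.2, -152.0, -145.6, -140.8, -138.0, -135.2, -130.8]
```

Emit:
carry_out(
  grip_force=30,
  steps=[
    [0,0.0065,0.003,0.05,-0.005,0.002,-0.013],
    [0,0,0,0.06,0,0,0],
    [0,0,0,0.06,0,0,0],
    [0,0,0,0.003,0,0,0],
    [-1,0,0,0,0,0,0],
    [-1,0,0,0,0,0,0],
    [-1,0,0,0,0,0,0],
    [-1,0,0,0,0,0,0],
  ],
)

```text
clock: 24.32
tcp_pos: [0.5175, -0.3888, 0.0705]
orientation: [0.005, 0.803, 0.596, -0.001]
wrist_force: [-3.2, -8.9, -5.6]
finger_gap: 0.007
```

Run:
```python
from h import *
p,R,s=pose(); print(loc(p),p[2],s["wrist_force"],s["finger_gap"]); plan(W(-.018,-.093,.062),down(np.pi/2-.302))
```

```text
[-0.0167 -0.1482] 0.07054521774541012 [-3.16855439 -8.91871575 -5.59083419] 0.007043528485844968
now [ 0.5175 -0.3888  0.0705] rot [0.0074 0.0084 0.0072] shift after rot [ 0.0552 -0.0013  0.0085] shift before [ 0.0553 -0.001   0.0081] F [-3.2 -8.9 -5.6] gap 0.007 t 24.3
```

Emit:
carry_out(
  steps=[
    [-1,0.014,0,0,0,0,0],
    [-1,0.014,0,0,0,0,0],
    [-1,0.014,0,0,0,0,0],
    [-1,0.01,0,0,0,0,0],
    [-1,0,0,0,0,0,0],
    [-1,0,0,0,0,0,0],
  ],
)

```text
clock: 25.08
tcp_pos: [0.5346, -0.3354, 0.0705]
orientation: [0.005, 0.802, 0.597, 0.001]
wrist_force: [2.4, -4.1, 5.3]
finger_gap: 0.007
```

Run:
```python
from h import *
p,R,s=pose(); print(loc(p),p[2],s["wrist_force"],s["finger_gap"])
```

```text
[-0.0163 -0.0922] 0.07050146063712331 [ 2.39298685 -4.08841187  5.29181487] 0.007038193725254348
```

Emit:
carry_out(
  steps=[
    [-0.3,0,0,0,0,0,0],
    [0,0,0,0,0,0,0],
    [0.1,0,0,-0.06,0,0,0],
    [0.1,0,0,-0.06,0,0,0],
    [0.1,0,0,-0.06,0,0,0],
    [0.1,0,0,0,0,0,0],
    [0.1,0,0,0,0,0,0],
  ],
)

```text
clock: 25.95
tcp_pos: [0.5312, -0.3334, 0.2469]
orientation: [0.001, 0.802, 0.597, 0.001]
wrist_force: [-0.3, 0.2, -0.2]
finger_gap: 0.0468
```

Run:
```python
from h import *
d=snap("wrist","w10"); print(edges(d,0.035,-.12,.1)); plan(W(-.015,0,.068),down(np.pi/2-.302))
```

```text
[-101.2, -89.2, -80.0, -76.8, -57.2, -33.6, -31.2, -20.4, 22.8, 77.2, 79.6, 88.4, 91.6]
now [ 0.5308 -0.3332  0.2458] rot [ 0.0001 -0.0008  0.0102] shift after rot [0.0912 0.0055 0.1778] shift before [0.091  0.0065 0.1779] F [-0.7 -0.9 -0.2] gap 0.047 t 26.0
```

Clicked in at 0.112 (plate 2 is centred within about 1 mm). Press and draw.

Emit:
carry_out(
  steps=[
    [-1,0.046,0.003,0,0,0,0.01],
    [-1,0.045,0.0025,0,0,0,0],
    [-1,0,0,0.06,0,0,0],
    [-1,0,0,0.06,0,0,0],
    [-1,0,0,0.056,0,0,0],
    [-1,0,0,0,0,0,0],
    [-1,0,0,0,0,0,0],
  ],
)

```text
clock: 26.88
tcp_pos: [0.564, -0.249, 0.0722]
orientation: [0.001, 0.805, 0.593, 0.001]
wrist_force: [0.6, -0.4, 1.1]
finger_gap: -0.0003
```

Run:
```python
from h import *
plan(W(-.015,0,.057),down(np.pi/2-.302))
```

```text
now [ 0.564  -0.249   0.0722] rot [ 0.0027  0.0004 -0.0002] shift after rot [ 0.001  -0.0012  0.0152] shift before [ 0.001  -0.0012  0.0152] F [ 0.6 -0.4  1.1] gap -0.0003 t 26.9
```

Emit:
carry_out(
  steps=[
    [-1,0,0,0.01,0.002,0,0],
    [-1,0,0,0.004,0,0,0],
    [-1,0,0,0.003,0,0,0],
    [-1,0,0,0.001,0,0,0],
    [-1,0,0,0,0,0,0],
  ],
)

```text
clock: 27.5
tcp_pos: [0.5643, -0.2498, 0.057]
orientation: [0.002, 0.806, 0.593, 0.0]
wrist_force: [-6.3, 1.1, 17.2]
finger_gap: 0.0002
```

Emit:
carry_out(
  steps=[
    [-1,0,-0.006,0,0,0,0],
    [-1,0,-0.012,0,0,0,0],
    [-1,0,-0.012,0,0,0,0],
    [-1,0,-0.012,0,0,0,0],
    [-1,0,-0.012,0,0,0,0],
    [-1,0,-0.012,0,0,0,0],
    [-1,0,-0.005,0,0,0,0],
    [-1,0,0,0,0,0,0],
    [-1,0,0,-0.02,0,0,0],
    [0.35,0,0,-0.06,0,0,0],
    [0.35,0,0.01,-0.01,0,0,0],
    [0.35,0,0,0,0.133,0,0],
    [0.35,0,0,0,0.133,0,0],
    [0.35,0,0,0,0.134,0,0],
    [0.35,0,0,0,0,0,0],
  ],
)

```text
clock: 29.38
tcp_pos: [0.5064, -0.2309, 0.1402]
orientation: [-0.161, 0.789, 0.581, -0.118]
wrist_force: [0.3, -1.2, -0.7]
finger_gap: 0.0578
```

```bash
cat >> h.py <<'E'
def dtilt(f): return down(np.pi/2+SH[2])*Ro.from_rotvec([f,0,0])
E
python3 - <<'E'
from h import *
d=snap("wrist","w11",scale=1.5); plan(W(-.08,0,.039),dtilt(.4))
q=lambda *X: (proj(d,[W(*X)])[0]*1.5).round(0).tolist()
print(q(-.117,-.022,.0375),q(-.117,.022,.0375),q(-.017,-.022,.0375),q(-.017,.022,.0375))
E
```

```text
now [ 0.5062 -0.2308  0.1416] rot [0.0004 0.     0.0002] shift after rot [0.0008 0.0349 0.0966] shift before [0.0008 0.0348 0.0966] F [ 0.3  0.1 -0.5] gap 0.0574 t 29.4
[336.0, 295.0] [420.0, 295.0] [334.0, 493.0] [422.0, 493.0]
```

View pics/w11.png

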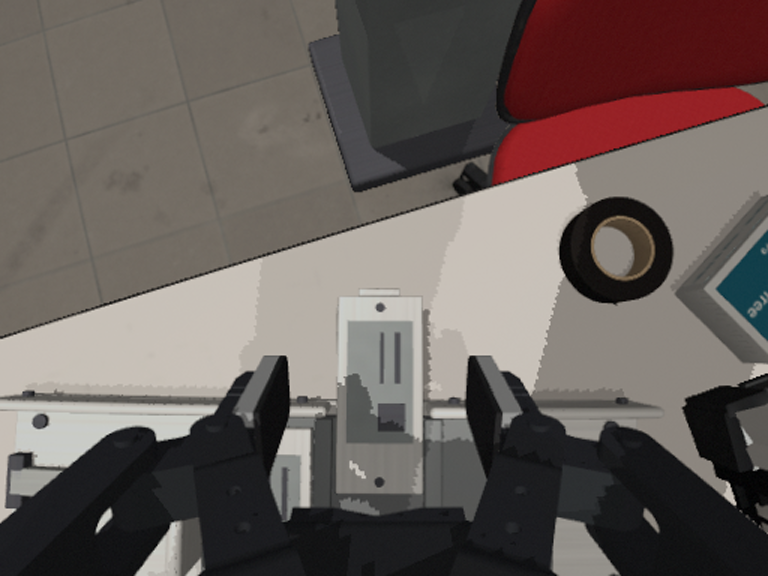

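Plate 2 is fully out at the lip (corners (338,297)/(423,297), predicted 336/420). I'll grip with the tool pitched 0.4.

Emit:
carry_out(
  grip_force=70,
  steps=[
    [0.35,0.0008,0.0175,0.048,0,0,0],
    [0.35,0,0.0124,0.034,0,0,0],
    [0.35,0,0.005,0.0145,0,0,0],
    [0.35,0,0,0,0,0,0],
    [-1,0,0,0,0,0,0],
    [-1,0,0,0,0,0,0],
    [-1,0,0,0,0,0,0],
    [-1,0,0,0,0,0,0],
  ],
)

```text
clock: 30.42
tcp_pos: [0.5019, -0.2291, 0.0434]
orientation: [-0.158, 0.79, 0.581, -0.117]
wrist_force: [0.6, 0.5, 7.2]
finger_gap: 0.0418
```

Run:
```python
from h import *
p,R,s=pose(); print(p,loc(p),s["wrist_force"],s["finger_gap"],s["joint_pos"].round(2)); print("lift dir tool",R.inv().apply([0,0,1]).round(3))
```

```text
[ 0.50193693 -0.22914093  0.04343291] [-0.079  -0.0005] [0.56614397 0.49461005 7.19647462] 0.041849419650212195 [-0.53  0.72  0.1   1.34 -0.09 -0.21]
lift dir tool [-0.002 -0.385 -0.923]
```

Emit:
carry_out(
  steps=[
    [-1,0,-0.004,-0.0095,0,0,0],
    [-1,0,-0.012,-0.028,0,0,0],
    [-1,0,-0.02,-0.046,0,0,0],
    [-1,0,-0.023,-0.055,0,0,0],
    [-1,0,-0.023,-0.055,0,0,0],
    [-1,0,0,0,-0.13,0,0],
    [-1,0,0,0,-0.13,0,0],
    [-1,0,0,0,-0.135,0,0],
    [-1,-0.013,-0.043,-0.02,0,0,0],
    [-1,-0.013,-0.043,0,0,0,0],
    [-1,0.05,-0.0155,0,0,0,0],
    [-1,0.05,-0.0155,0,0,0,0],
    [-1,0.05,-0.0155,0,0,0,0],
    [-1,0.05,-0.0155,0,0,0,0],
    [-1,0.05,-0.0155,0,0,0,0],
    [-1,0.05,-0.0155,0,0,0,0],
    [-1,0.05,-0.0155,0,0,0,0],
    [-1,0.05,-0.0155,0,0,0,0],
    [-1,0.05,-0.0155,0,0,0,0],
    [-1,0,0,0,0,0,-0.14],
  ],
)

```text
clock: 32.92
tcp_pos: [0.4106, 0.2469, 0.2725]
orientation: [-0.002, 0.759, 0.651, -0.001]
wrist_force: [-0.3, -0.2, -1.1]
finger_gap: 0.0416
```

Emit:
carry_out(
  steps=[
    [-1,0,0,0,0,0,-0.14],
    [-1,0,0,0,0,0,0],
  ],
)

```text
clock: 33.17
tcp_pos: [0.411, 0.2439, 0.2725]
orientation: [-0.001, 0.715, 0.699, -0.001]
wrist_force: [-0.3, -0.4, -0.9]
finger_gap: 0.0419
```

```bash
cat >> h.py <<'E'
def place2(y,fi,dx=-.012,dz=.0047,tilt=47.5,xb=.002,up=.001):
    """as place, for a plate gripped with the tool pitched fi (plate pose relative to the tool turned)"""
    p,R=place(y,dx,dz,tilt,xb,up); return p,R*Ro.from_rotvec([fi,0,0])
def platefront(d,fi,dx,dz):
    """pixels expected of the plate's front face corners, held"""
    p,R,_=pose(); Rp=R*Ro.from_rotvec([-fi,0,0])  # axes: x=plate y, y=plate x, z=-plate normal
    return proj(d,[p+Rp.apply([sy*.022,X-dx,dz-.003]) for X in(-.05,.05) for sy in(-1,1)])
E
python3 - <<'E'
from h import *
d=snap("wrist","w12",scale=1.5); print((platefront(d,.395,-.012,.0089)*1.5).round(0).tolist())
plan(*place2(-.07,.395,dz=.0089,up=.05)); print(pose()[2]["joint_pos"].round(2))
E
```

```text
[[306.0, 278.0], [445.0, 278.0], [302.0, 608.0], [448.0, 608.0]]
now [0.4111 0.2437 0.2724] rot [-4.374e-01 -2.000e-04 -2.700e-03] shift after rot [-0.0129  0.0254  0.151 ] shift before [-0.0128  0.087   0.126 ] F [ 0.9  0.1 -0.6] gap 0.0416 t 33.2
[ 0.37  0.12 -0.14  1.31  0.    0.39]
```

View pics/w12.png

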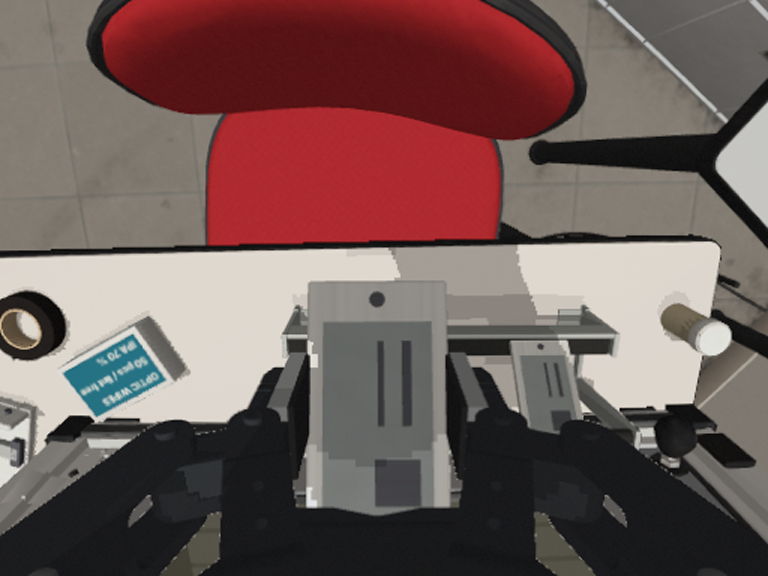

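Held as expected (front corners (308,281)/(446,281), predicted 306/445, 278), and plate 1 is still in place. To the hover over the near slot.

Emit:
carry_out(
  steps=[
    [-1,0,0,0,-0.109,0,0],
    [-1,0,0,0,-0.109,0,0],
    [-1,0,0,0,-0.109,0,0],
    [-1,0,0,0,-0.11,0,-0.003],
    [-1,-0.004,0.008,0.05,0,0,0],
    [-1,-0.004,0.008,0.05,0,0,0],
    [-1,-0.004,0.008,0.04,0,0,0],
    [-1,0,0,0.009,0,0,0],
    [-1,0,0,0,0,0,0],
    [-1,0,0,0,0,0,0],
  ],
)

```text
clock: 34.48
tcp_pos: [0.4956, 0.2304, 0.1482]
orientation: [0.154, 0.697, 0.684, 0.151]
wrist_force: [0.1, 0.2, -0.5]
finger_gap: 0.0418
```

Run:
```python
from h import *
plan(*place2(-.07,.395,dz=.0089,up=.002)); s=pose(); print(s[2]["joint_pos"].round(2),"down",s[1].inv().apply([0,0,-1]).round(3))
```

```text
now [0.4956 0.2304 0.1482] rot [ 0.0009 -0.0015  0.002 ] shift after rot [-0.0015 -0.0195  0.0462] shift before [-0.0015 -0.0195  0.0462] F [ 0.1  0.2 -0.5] gap 0.0418 t 34.5
[ 0.37  0.06 -0.63  0.47 -0.16  0.36] down [-0.001 -0.421  0.907]
```

Emit:
carry_out(
  steps=[
    [-1,-0.0015,-0.0042,0.0095,0,0,0],
    [-1,0,-0.0042,0.0095,0,0,0],
    [-1,0,-0.0042,0.0095,0,0,0],
    [-1,0,-0.004,0.009,0,0,0],
    [-1,0,-0.002,0.005,0,0,0],
    [-1,0,0,0,0,0,0],
  ],
)

```text
clock: 35.22
tcp_pos: [0.496, 0.2283, 0.0995]
orientation: [0.153, 0.697, 0.684, 0.15]
wrist_force: [-0.3, -0.1, -1.1]
finger_gap: 0.0418
```

Run:
```python
from h import *
plan(*place2(-.07,.395,dz=.0089,up=.001))
```

```text
now [0.496  0.2283 0.0995] rot [-0.0022 -0.0001  0.0027] shift after rot [0.0006 0.0002 0.0028] shift before [0.0006 0.0002 0.0028] F [-0.3 -0.1 -1.1] gap 0.0418 t 35.2
```

Emit:
carry_out(
  steps=[
    [-1,0,0,0.0022,0,0,0],
    [-1,0,-0.0005,0.001,0,0,0],
    [-1,0,0,0,0,0,0],
  ],
)

```text
clock: 35.6
tcp_pos: [0.4973, 0.2285, 0.0972]
orientation: [0.154, 0.697, 0.684, 0.15]
wrist_force: [0.0, -0.1, -0.4]
finger_gap: 0.042
```

Run:
```python
from h import *
plan(*place2(-.07,.395,dz=.0089,up=.001)); d=snap("wrist","w13"); snap("scene","s13")
```

```text
now [0.4973 0.2285 0.0972] rot [-0.0008 -0.0007  0.0026] shift after rot [0.0004 0.     0.0002] shift before [0.0004 0.     0.0002] F [ 0.  -0.1 -0.4] gap 0.042 t 35.6
```

Emit:
carry_out(
  steps=[
    [-1,0,-0.0005,0.001,0,0,0],
    [-1,0,-0.0003,0.0006,0,0,0],
    [-1,0,0,0,0,0,0],
  ],
)

```text
clock: 36.08
tcp_pos: [0.4974, 0.2285, 0.0956]
orientation: [0.154, 0.697, 0.684, 0.151]
wrist_force: [-0.3, 0.1, 1.7]
finger_gap: 0.0417
```

Emit:
carry_out(
  steps=[
    [0.1,0,0,0,0,0,0],
    [0.2,0,0,0,0,0,0],
    [0.2,0,0,0,0,0,0],
    [0.2,0,0,0,0,0,0],
    [0.2,0,-0.008,-0.02,0,0,0],
    [0.2,0,-0.02,-0.05,0,0,0],
    [0.2,0,-0.02,-0.05,0,0,0],
    [0.2,0,-0.02,-0.04,0,0,0],
    [0.2,0,0,0,0,0,0],
  ],
)

```text
clock: 37.2
tcp_pos: [0.3677, 0.2318, 0.2146]
orientation: [0.154, 0.696, 0.684, 0.153]
wrist_force: [0.2, 0.9, -0.1]
finger_gap: 0.0513
```

```bash
cat >> h.py <<'E'
def expect(d,y):
    u=np.array([.7071,.7071]); n=np.array([-.7071,.7071]); o=np.array([0,.06])
    P=[]
    for s in(0.0,.1):
        for yy in(y-.022,y+.022):
            a=o+s*u+.006*n; P.append(W(a[0],yy,a[1],RK))
    return proj(d,P).round(0).tolist()
E
python3 - <<'E'
from h import *
d=snap("wrist","w14",scale=1); d2=snap("scene","s14",(150,115,250,205),3)
a=cv2.imread("pics/w14.png"); b=cv2.imread("pics/s14.png"); b=cv2.resize(b,(288,259)); o=np.zeros((384,800,3),np.uint8); o[:,:512]=a; o[:259,512:]=b
cv2.imwrite("pics/m14.png",o); print(expect(d,-.07),expect(d,.07)); p,R,s=pose(); print(p)
tR=R*Ro.from_rotvec([.433,0,0]); print(tR.as_matrix()[2].round(3),"shift:",tR.inv().apply(W(-.018,-.093,.25)-p).round(4))
E
```

```text
[[229.0, 206.0], [272.0, 206.0], [228.0, 305.0], [272.0, 305.0]] [[364.0, 206.0], [406.0, 206.0], [365.0, 304.0], [407.0, 304.0]]
[0.36858906 0.23134286 0.21246939]
[ 0.     0.002 -1.   ] shift: [-0.5638  0.1747 -0.0374]
```

View pics/m14.png

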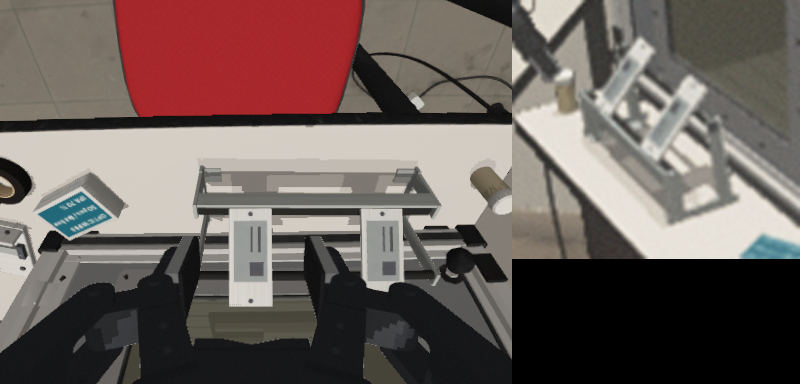

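Plates 1 and 2 both lean correctly (corners match the prediction to 1–2 px). Now plate 3.

Emit:
carry_out(
  grip_force=30,
  steps=[
    [0,0,0,0,0.144,0,0],
    [0,0,0,0,0.144,0,0],
    [0,0,0,0,0.145,0,0],
    [0,-0.0512,0.0159,-0.0034,0,0,0],
    [0,-0.0512,0.0159,-0.0034,0,0,0],
    [0,-0.0512,0.0159,-0.0034,0,0,0],
    [0,-0.0512,0.0159,-0.0034,0,0,0],
    [0,-0.0512,0.0159,-0.0034,0,0,0],
    [0,-0.0512,0.0159,-0.0034,0,0,0],
    [0,-0.0512,0.0159,-0.0034,0,0,0],
    [0,-0.0512,0.0159,-0.0034,0,0,0],
    [0,-0.0512,0.0159,-0.0034,0,0,0],
    [0,-0.0512,0.0159,-0.0034,0,0,0],
    [0,-0.0512,0.0159,-0.0034,0,0,0],
    [0,0,0,0,0,0,0.14],
    [0,0,0,0,0,0,0.14],
    [0,0,0,0,0,0,0],
  ],
)

```text
clock: 39.42
tcp_pos: [0.532, -0.3365, 0.2473]
orientation: [-0.001, 0.805, 0.594, -0.0]
wrist_force: [0.3, 0.1, 0.3]
finger_gap: 0.0426
```

Run:
```python
from h import *
plan(W(-.018,-.093,.064),down(np.pi/2-.302))
d=snap("wrist","w15"); print(edges(d,0.035,-.12,.1))
```

```text
now [ 0.532  -0.3365  0.2473] rot [-0.0024 -0.0006  0.0028] shift after rot [0.001  0.0003 0.1833] shift before [0.0009 0.0008 0.1833] F [0.3 0.1 0.3] gap 0.0426 t 39.4
[-101.2, -90.0, -88.0, -81.2, -77.6, -61.6, -34.4, -32.4, 20.8, 22.8, 76.0, 78.8, 88.8]
```

Emit:
carry_out(
  steps=[
    [0,0.001,0,0.06,-0.002,0,0.003],
    [0,0,0,0.06,0,0,0],
    [0,0,0,0.06,0,0,0],
    [0,0,0,0.003,0,0,0],
    [0,0,0,0,0,0,0],
    [-1,0,0,0,0,0,0],
    [-1,0,0,0,0,0,0],
    [-1,0,0,0,0,0,0],
    [-1,0,0,0,0,0,0],
  ],
)

```text
clock: 40.6
tcp_pos: [0.5342, -0.3362, 0.0695]
orientation: [0.004, 0.806, 0.592, 0.001]
wrist_force: [-0.4, -0.9, 7.1]
finger_gap: 0.0072
```

Run:
```python
from h import *
p,R,s=pose(); print(loc(p),p[2],s["wrist_force"],s["finger_gap"]); plan(W(-.018,-.037,.064),down(np.pi/2-.302))
```

```text
[-0.0164 -0.0931] 0.06949937989050245 [-0.42002005 -0.90090928  7.07723821] 0.007214309438563301
now [ 0.5342 -0.3362  0.0695] rot [ 0.0068  0.0029 -0.0009] shift after rot [ 0.0561 -0.0016  0.0055] shift before [ 0.0561 -0.0017  0.0053] F [-0.4 -0.9  7.1] gap 0.0072 t 40.6
```

Zero lateral force at y = -0.0931, so the model is right. Index 56 mm.

Emit:
carry_out(
  steps=[
    [-1,0.014,0,0,0,0,0],
    [-1,0.014,0,0,0,0,0],
    [-1,0.014,0,0,0,0,0],
    [-1,0.014,0,0,0,0,0],
    [-1,0,0,0,0,0,0],
    [-1,0,0,0,0,0,0],
  ],
)

```text
clock: 41.35
tcp_pos: [0.5514, -0.2826, 0.0695]
orientation: [0.004, 0.806, 0.592, 0.001]
wrist_force: [-0.1, -0.7, 6.7]
finger_gap: 0.0074
```

Run:
```python
from h import *
p,R,s=pose(); print(loc(p),p[2],s["wrist_force"],s["finger_gap"])
```

```text
[-0.0159 -0.0368] 0.06951587308723436 [-0.11243814 -0.73017094  6.65082219] 0.007433519184980692
```

Emit:
carry_out(
  steps=[
    [-0.3,0,0,0,0,0,0],
    [0,0,0,0,0,0,0],
    [0.1,0,0,-0.06,0,0,0],
    [0.1,0,0,-0.06,0,0,0],
    [0.1,0,0,-0.06,0,0,0],
    [0.1,0,0,0,0,0,0],
    [0.1,0,0,0,0,0,0],
  ],
)

```text
clock: 42.22
tcp_pos: [0.5489, -0.2808, 0.2462]
orientation: [0.001, 0.806, 0.593, 0.0]
wrist_force: [0.3, 0.2, -1.2]
finger_gap: 0.0468
```

Run:
```python
from h import *
d=snap("wrist","w16"); print(edges(d,0.035,-.06,.1)); plan(W(-.015,0.001,.068),down(np.pi/2-.302))
```

```text
[-34.0, -25.2, -20.8, -3.6, 22.0, 76.4, 78.8]
now [ 0.5484 -0.2805  0.2451] rot [-0.0003 -0.0003 -0.0003] shift after rot [0.0367 0.0043 0.1771] shift before [0.0366 0.0044 0.1771] F [-0.2 -0.  -0.8] gap 0.047 t 42.3
```

Plate 3 is at the gate (-20.8..22.0 mm). Press and draw.

Emit:
carry_out(
  steps=[
    [-1,0.0367,0.004,0,0,0,0],
    [-1,0,0,0.06,0,0,0],
    [-1,0,0,0.06,0,0,0],
    [-1,0,0,0.057,0,0,0],
    [-1,0,0,0,0,0,0],
    [-1,0,0,0,0,0,0],
  ],
)

```text
clock: 43.02
tcp_pos: [0.5645, -0.2475, 0.0704]
orientation: [0.001, 0.806, 0.593, 0.0]
wrist_force: [0.5, -0.5, 1.1]
finger_gap: 0.0003
```

Run:
```python
from h import *
plan(W(-.015,0.001,.057),down(np.pi/2-.302))
```

```text
now [ 0.5645 -0.2475  0.0704] rot [ 0.0021  0.0004 -0.0004] shift after rot [ 0.0004 -0.0012  0.0134] shift before [ 0.0004 -0.0012  0.0134] F [ 0.5 -0.5  1.1] gap 0.0003 t 43.0
```

Emit:
carry_out(
  steps=[
    [-1,0,0,0.008,0.002,0,0],
    [-1,0,0,0.004,0,0,0],
    [-1,0,0,0.003,0,0,0],
    [-1,0,0,0.0015,0,0,0],
    [-1,0,0,0,0,0,0],
  ],
)

```text
clock: 43.65
tcp_pos: [0.5649, -0.2479, 0.057]
orientation: [0.002, 0.806, 0.593, 0.0]
wrist_force: [-5.7, 2.6, 18.5]
finger_gap: -0.0005
```

Emit:
carry_out(
  steps=[
    [-1,0,-0.006,0,0,0,0],
    [-1,0,-0.012,0,0,0,0],
    [-1,0,-0.012,0,0,0,0],
    [-1,0,-0.012,0,0,0,0],
    [-1,0,-0.012,0,0,0,0],
    [-1,0,-0.012,0,0,0,0],
    [-1,0,-0.005,0,0,0,0],
    [-1,0,0,0,0,0,0],
    [-1,0,0,-0.02,0,0,0],
    [0.35,0,0,-0.06,0,0,0],
    [0.35,0,0.01,-0.01,0,0,0],
    [0.35,0,0,0,0.1,0,0],
    [0.35,0,0,0,0.1,0,0],
    [0.35,0,0,0,0,0,0],
  ],
)

```text
clock: 45.4
tcp_pos: [0.507, -0.2296, 0.1424]
orientation: [-0.08, 0.801, 0.59, -0.059]
wrist_force: [-0.6, 0.2, -0.3]
finger_gap: 0.0576
```

Run:
```python
from h import *
d=snap("wrist","w17",scale=1.5); plan(W(-.08,0,.036),dtilt(.2))
q=lambda *X: (proj(d,[W(*X)])[0]).round(0).tolist()
print("exp",q(-.117,-.022,.0375),q(-.117,.022,.0375),"y edges",edges(d,-.1,-.05,.05,.0375))
g=cv2.cvtColor(d["color"],cv2.COLOR_RGB2GRAY).astype(int); u,v=map(int,q(-.117,.012,.0375)); print(v-15,g[v-15:v+12,u].tolist())
```

```text
now [ 0.5066 -0.2294  0.1426] rot [ 0.001   0.0003 -0.0001] shift after rot [-0.0007  0.0157  0.1056] shift before [-0.0007  0.0156  0.1056] F [ 0.1  0.1 -1.4] gap 0.0577 t 45.5
exp [221.0, 169.0] [279.0, 169.0] y edges [-20.8, -16.4, 17.6, 22.4, 26.8, 47.2]
154 [167, 166, 167, 167, 167, 167, 167, 167, 167, 167, 166, 167, 159, 118, 105, 117, 178, 188, 188, 189, 188, 188, 188, 188, 188, 188, 188]
```

Plate 3 is out at the lip (edge row 170 against 169 expected, y -20.8..22.4). Grip.

Emit:
carry_out(
  grip_force=70,
  steps=[
    [0.35,0,0.0075,0.05,0,0,0],
    [0.35,0,0.006,0.04,0,0,0],
    [0.35,0,0.002,0.0165,0,0,0],
    [0.35,0,0,0.002,0,0,0],
    [-1,0,0,0,0,0,0],
    [-1,0,0,0,0,0,0],
    [-1,0,0,0,0,0,0],
    [-1,0,0,0,0,0,0],
  ],
)

```text
clock: 46.45
tcp_pos: [0.5012, -0.2281, 0.0355]
orientation: [-0.079, 0.802, 0.59, -0.059]
wrist_force: [0.6, 0.6, 6.8]
finger_gap: 0.042
```

Run:
```python
from h import *
p,R,s=pose(); print(p,loc(p),s["wrist_force"],s["finger_gap"]); print("lift dir tool",R.inv().apply([0,0,1]).round(3))
```

```text
[ 0.50115366 -0.22806826  0.03552482] [-0.0801  0.0003] [0.64381698 0.55623761 6.78133619] 0.04196990226143839
lift dir tool [-0.001 -0.195 -0.981]
```

Emit:
carry_out(
  steps=[
    [-1,0,-0.002,-0.01,0,0,0],
    [-1,0,-0.006,-0.03,0,0,0],
    [-1,0,-0.01,-0.05,0,0,0],
    [-1,0,-0.012,-0.06,0,0,0],
    [-1,0,-0.012,-0.06,0,0,0],
    [-1,0,0,0,-0.1,0,0],
    [-1,0,0,0,-0.097,0,0],
    [-1,-0.013,-0.043,-0.03,0,0,0],
    [-1,-0.013,-0.043,0,0,0,0],
    [-1,0.053,-0.0165,0,0,0,0],
    [-1,0.053,-0.0165,0,0,0,0],
    [-1,0.053,-0.0165,0,0,0,0],
    [-1,0.053,-0.0165,0,0,0,0],
    [-1,0.053,-0.0165,0,0,0,0],
    [-1,0.053,-0.0165,0,0,0,0],
    [-1,0.053,-0.0165,0,0,0,0],
    [-1,0.053,-0.0165,0,0,0,0],
    [-1,0.053,-0.0165,0,0,0,0],
    [-1,0.053,-0.0165,0,0,0,0],
  ],
)

```text
clock: 48.82
tcp_pos: [0.4104, 0.3302, 0.279]
orientation: [-0.001, 0.805, 0.593, -0.001]
wrist_force: [1.9, 0.6, -0.7]
finger_gap: 0.0421
```

Emit:
carry_out(
  steps=[
    [-1,0,0,0,0,0,-0.14],
    [-1,0,0,0,0,0,-0.14],
    [-1,0,0,0,0,0,0],
  ],
)

```text
clock: 49.2
tcp_pos: [0.4106, 0.3286, 0.2787]
orientation: [-0.001, 0.715, 0.699, -0.001]
wrist_force: [0.1, -0.3, -1.4]
finger_gap: 0.0421
```

Run:
```python
from h import *
d=snap("wrist","w18",scale=1.5); e=platefront(d,.197,-.0131,.001); print(e.round(1).tolist())
g=cv2.cvtColor(d["color"],cv2.COLOR_RGB2GRAY).astype(int); m=int(e[0,1]); u=int(e[0,0])
print("front col",m-12,g[m-12:m+12,240].tolist()); print("left",u-10,g[m+15,u-10:u+10].tolist()); u=int(e[1,0]); print("right",u-10,g[m+15,u-10:u+10].tolist())
plan(*place2(0,.197,dx=-.0131,dz=.001,up=.05))
```

```text
[[199.0, 186.1], [302.3, 186.3], [203.0, 400.7], [297.6, 400.8]]
front col 174 [217, 217, 217, 217, 217, 217, 217, 217, 217, 217, 217, 217, 198, 129, 128, 140, 145, 145, 145, 145, 145, 145, 146, 145]
left 189 [199, 200, 200, 199, 200, 200, 199, 200, 200, 199, 200, 196, 153, 137, 148, 148, 147, 147, 146, 145]
right 292 [141, 141, 141, 143, 144, 144, 145, 145, 146, 143, 132, 125, 133, 133, 134, 134, 133, 134, 133, 134]
now [0.4107 0.3284 0.2787] rot [-0.635   0.0007 -0.0028] shift after rot [-0.0276 -0.0062  0.1674] shift before [-0.0273  0.0944  0.1385] F [ 0.7  0.4 -1. ] gap 0.0424 t 49.2
```

Emit:
carry_out(
  steps=[
    [-1,0,0,0,-0.159,0,0],
    [-1,0,0,0,-0.159,0,0],
    [-1,0,0,0,-0.159,0,0],
    [-1,0,0,0,-0.158,0,-0.003],
    [-1,-0.007,-0.0015,0.045,0,0,0],
    [-1,-0.007,-0.0015,0.045,0,0,0],
    [-1,-0.007,-0.0015,0.045,0,0,0],
    [-1,-0.007,-0.0015,0.03,0,0,0],
    [-1,0,0,0,0,0,0],
    [-1,0,0,0,0,0,0],
  ],
)

```text
clock: 50.5
tcp_pos: [0.5032, 0.2985, 0.1425]
orientation: [0.222, 0.679, 0.665, 0.218]
wrist_force: [-0.7, 0.7, -1.4]
finger_gap: 0.0423
```

Run:
```python
from h import *
plan(*place2(0,.197,dx=-.0131,dz=.001,up=.003)); s=pose(); print(s[2]["joint_pos"].round(2),"down",s[1].inv().apply([0,0,-1]).round(3))
d=snap("wrist","w19"); print(expect(d,-.07),expect(d,.07))
```

```text
now [0.5032 0.2985 0.1425] rot [ 0.0005 -0.0004  0.0008] shift after rot [ 0.0003 -0.0287  0.0405] shift before [ 0.0003 -0.0287  0.0405] F [-0.7  0.7 -1.4] gap 0.0423 t 50.5
[ 0.55  0.1  -0.72  0.2  -0.33  0.48] down [ 0.    -0.591  0.807]
[[79.0, 108.0], [161.0, 107.0], [92.0, 286.0], [167.0, 287.0]] [[342.0, 107.0], [424.0, 108.0], [335.0, 287.0], [411.0, 286.0]]
```

Emit:
carry_out(
  steps=[
    [-1,0,-0.0068,0.0094,0,0,0],
    [-1,0,-0.0068,0.0094,0,0,0],
    [-1,0,-0.0068,0.0094,0,0,0],
    [-1,0,-0.0055,0.0077,0,0,0],
    [-1,0,-0.0024,0.0038,0,0,0],
    [-1,0,0,0,0,0,0],
  ],
)

```text
clock: 51.3
tcp_pos: [0.5036, 0.2983, 0.0924]
orientation: [0.222, 0.679, 0.666, 0.217]
wrist_force: [-0.2, -0.3, -1.0]
finger_gap: 0.0418
```

Run:
```python
from h import *
plan(*place2(0,.197,dx=-.0131,dz=.001,up=.0))
```

```text
now [0.5036 0.2983 0.0924] rot [-0.0006  0.0002  0.0028] shift after rot [ 0.0005 -0.0012  0.0023] shift before [ 0.0005 -0.0012  0.0023] F [-0.2 -0.3 -1. ] gap 0.0418 t 51.3
```

Emit:
carry_out(
  steps=[
    [-1,0,-0.0006,0.0013,0,0,0],
    [-1,0,-0.0006,0.001,0,0,0],
    [-1,0,-0.0005,0.0006,0,0,0],
    [-1,0,0,0,0,0,0],
  ],
)

```text
clock: 51.8
tcp_pos: [0.5041, 0.2984, 0.0898]
orientation: [0.222, 0.679, 0.665, 0.217]
wrist_force: [-0.4, -0.5, -0.6]
finger_gap: 0.0424
```

Emit:
carry_out(
  steps=[
    [-1,0,-0.0006,0.0008,0,0,0],
    [-1,0,0,0,0,0,0],
  ],
)

```text
clock: 52.05
tcp_pos: [0.5045, 0.2985, 0.0892]
orientation: [0.223, 0.679, 0.665, 0.218]
wrist_force: [-1.1, -0.7, 3.1]
finger_gap: 0.0422
```

Contact (3 N). Release and retreat.

Emit:
carry_out(
  steps=[
    [0.08,0,0,0,0,0,0],
    [0.15,0,0,0,0,0,0],
    [0.15,0,0,0,0,0,0],
    [0.15,0,0,0,0,0,0],
    [0.15,0,-0.004,-0.02,0,0,0],
    [0.15,0,-0.01,-0.05,0,0,0],
    [0.15,0,-0.01,-0.05,0,0,0],
    [0.15,0,-0.01,-0.05,0,0,0],
    [0.15,0,0,0,0,0,0],
  ],
)

```text
clock: 53.18
tcp_pos: [0.3756, 0.3025, 0.209]
orientation: [0.222, 0.678, 0.666, 0.22]
wrist_force: [-0.1, -0.2, -1.1]
finger_gap: 0.0492
```

```bash
cat >> h.py <<'E'
def rackedges(d,s=.05,lo=-.12,hi=.12):
    """edge y (mm, rack) along the plates' marked face, s up the slope"""
    a=np.array([0,.06])+s*.7071+.006*.7071*np.array([-1,1]); g=cv2.cvtColor(d["color"],cv2.COLOR_RGB2GRAY)
    ys=np.arange(lo,hi,.0004); q=proj(d,[W(a[0],y,a[1],RK) for y in ys]).astype(np.float32)
    v=cv2.remap(g,q[:,0].reshape(1,-1),q[:,1].reshape(1,-1),cv2.INTER_LINEAR).astype(float)
    k=np.abs(np.gradient(cv2.GaussianBlur(v,(0,0),1.5)[0])); 
    return [(round(float(ys[i])*1000),round(float(v[0,i]))) for i in range(2,len(ys)-2) if k[i]>3 and k[i]==k[i-2:i+3].max()]
E
python3 - <<'E'
from h import *
d=snap("wrist","w20")
for s in(.008,.094): print(s,rackedges(d,s))
print(expect(d,0),[expect(d,y) for y in(-.07,.07)])
p,R,s=pose(); tR=R*Ro.from_rotvec([.632,0,0]); print(p,tR.as_matrix()[2].round(3),"shift:",tR.inv().apply(W(-.018,-.037,.25)-p).round(4))
E
```

```text
0.008 [(-119, 193), (-105, 141), (-94, 120), (-72, 134), (-68, 141), (-48, 173), (-21, 173), (-2, 132), (3, 159), (22, 182), (32, 173), (43, 185), (45, 184), (64, 154), (68, 136), (94, 139), (104, 136), (119, 192)]
0.094 [(-91, 59), (-79, 54), (-66, 51), (-48, 64), (-46, 111), (-22, 146), (-2, 156), (2, 174), (22, 145), (44, 140), (53, 115), (70, 50), (84, 52), (96, 64)]
[[227.0, 171.0], [272.0, 171.0], [228.0, 269.0], [271.0, 269.0]] [[[155.0, 171.0], [200.0, 171.0], [159.0, 269.0], [202.0, 269.0]], [[298.0, 171.0], [343.0, 171.0], [296.0, 269.0], [339.0, 269.0]]]
[0.37614496 0.30214047 0.2074962 ] [ 0.001  0.003 -1.   ] shift: [-0.5811  0.1837 -0.0428]
```

Plate 3 sits at ±22 mm, square at top and bottom; the neighbours are unchanged. Now park the carrier.

Emit:
carry_out(
  grip_force=30,
  steps=[
    [0,0,0,0,0.158,0,0],
    [0,0,0,0,0.158,0,0],
    [0,0,0,0,0.158,0,0],
    [0,0,0,0,0.158,0,0],
    [0,-0.0528,0.0167,-0.0039,0,0,0],
    [0,-0.0528,0.0167,-0.0039,0,0,0],
    [0,-0.0528,0.0167,-0.0039,0,0,0],
    [0,-0.0528,0.0167,-0.0039,0,0,0],
    [0,-0.0528,0.0167,-0.0039,0,0,0],
    [0,-0.0528,0.0167,-0.0039,0,0,0],
    [0,-0.0528,0.0167,-0.0039,0,0,0],
    [0,-0.0528,0.0167,-0.0039,0,0,0],
    [0,-0.0528,0.0167,-0.0039,0,0,0],
    [0,-0.0528,0.0167,-0.0039,0,0,0],
    [0,-0.0528,0.0167,-0.0039,0,0,0],
    [0,0,0,0,0,0,0.14],
    [0,0,0,0,0,0,0.14],
    [0,0,0,0,0,0,0],
  ],
)

```text
clock: 55.48
tcp_pos: [0.5481, -0.2843, 0.247]
orientation: [-0.001, 0.805, 0.594, -0.001]
wrist_force: [0.0, -0.5, -0.0]
finger_gap: 0.043
```

Run:
```python
from h import *
plan(W(-.018,-.037,.064),down(np.pi/2-.302))
```

```text
now [ 0.5481 -0.2843  0.247 ] rot [-0.0019  0.0003  0.0023] shift after rot [0.0024 0.0005 0.183 ] shift before [0.0025 0.0009 0.183 ] F [ 0.  -0.5 -0. ] gap 0.043 t 55.5
```

Emit:
carry_out(
  steps=[
    [0,0.0025,0.0005,0.06,-0.002,0,0.002],
    [0,0,0,0.06,0,0,0],
    [0,0,0,0.06,0,0,0],
    [0,0,0,0.003,0,0,0],
    [0,0,0,0,0,0,0],
    [-1,0,0,0,0,0,0],
    [-1,0,0,0,0,0,0],
    [-1,0,0,0,0,0,0],
    [-1,0,0,0,0,0,0],
  ],
)

```text
clock: 56.6
tcp_pos: [0.5513, -0.2828, 0.0691]
orientation: [0.004, 0.806, 0.593, 0.001]
wrist_force: [-1.2, -2.7, 6.9]
finger_gap: 0.007
```

Run:
```python
from h import *
p,R,s=pose(); print(loc(p),p[2],s["wrist_force"],s["finger_gap"]); plan(W(-.018,-.205,.064),down(np.pi/2-.302))
```

```text
[-0.0159 -0.037 ] 0.06911006675000256 [-1.17505615 -2.70136158  6.9370717 ] 0.007008203005442301
now [ 0.5513 -0.2828  0.0691] rot [ 0.0073  0.0035 -0.0004] shift after rot [-0.168  -0.0021  0.0051] shift before [-0.168  -0.002   0.0057] F [-1.2 -2.7  6.9] gap 0.007 t 56.6
```

Emit:
carry_out(
  steps=[
    [-1,-0.015,0,0,0,0,0],
    [-1,-0.02,0,0,0,0,0],
    [-1,-0.02,0,0,0,0,0],
    [-1,-0.02,0,0,0,0,0],
    [-1,-0.02,0,0,0,0,0],
    [-1,-0.02,0,0,0,0,0],
    [-1,-0.02,0,0,0,0,0],
    [-1,-0.02,0,0,0,0,0],
    [-1,-0.013,0,0,0,0,0],
    [-1,0,0,0,0,0,0],
    [-1,0,0,0,0,0,0],
  ],
)

```text
clock: 57.98
tcp_pos: [0.4999, -0.4431, 0.0692]
orientation: [0.003, 0.806, 0.592, -0.0]
wrist_force: [-3.7, -1.2, 7.7]
finger_gap: 0.0067
```

Run:
```python
from h import *
p,R,s=pose(); print(loc(p),p[2],s["wrist_force"],s["finger_gap"])
```

```text
[-0.0173 -0.2053] 0.06915046258608729 [-3.73075504 -1.22593503  7.65257702] 0.006715417795724372
```

Parked at -0.2053. Release, rise and compare edges with the first picture.

Emit:
carry_out(
  steps=[
    [-0.3,0,0,0,0,0,0],
    [0,0,0,0,0,0,0],
    [0.1,0,0,-0.06,0,0,0],
    [0.1,0,0,-0.06,0,0,0],
    [0.1,0.05,-0.01,-0.06,0,0,0],
    [0.1,0.05,-0.01,-0.05,0,0,0],
    [0.1,0,0,0,0,0,0],
    [0.1,0,0,0,0,0,0],
  ],
)

```text
clock: 58.98
tcp_pos: [0.5085, -0.3565, 0.2774]
orientation: [0.001, 0.805, 0.593, 0.0]
wrist_force: [-0.9, 0.1, -1.6]
finger_gap: 0.0473
```

Run:
```python
from h import *
d=snap("wrist","w21"); d1=dict(np.load("pics/w1.npz"))
for x in(.047,-.048): print(x,edges(d1,x,-.21,0),edges(d,x,-.21,0))
e=snap("scene","s21"); t=snap("top","t21")
im=lambda D,a,b,c,f,s:cv2.resize(D["color"][b:f,a:c,::-1],s,interpolation=cv2.INTER_CUBIC)
o=np.zeros((600,800,3),np.uint8)
o[:320,:400]=im(e,155,115,255,195,(400,320)); o[:320,400:]=im(d,0,0,512,384,(400,320))
o[320:,:]=im(t,95,150,415,262,(800,280)); cv2.imwrite("pics/fin.png",o)
```

```text
0.047 [-200.8, -193.2, -190.4, -170.0, -166.8, -146.8, -144.0, -138.8, -136.4, -134.0, -114.0, -102.4, -90.4, -81.2, -78.8, -58.4, -54.8, -44.0, -34.8, -32.4, -24.0, -14.0, -9.6, -3.2] [-200.8, -193.6, -191.2, -187.6, -183.2, -179.6, -177.2, -172.4, -170.4, -165.2, -163.2, -146.8, -144.4, -139.6, -137.6, -98.4, -94.8, -92.4, -88.4, -81.2, -79.2, -74.8, -72.4, -67.6, -35.2, -32.8, -24.8, -15.2, -11.2, -5.2, -1.2]
-0.048 [-203.2, -200.8, -192.4, -189.6, -146.4, -144.0, -136.4, -133.6, -90.0, -88.0, -80.4, -78.4, -34.4, -31.6, -23.2] [-206.4, -204.4, -200.8, -192.0, -189.6, -136.4, -134.0, -90.0, -88.0, -80.8, -78.8, -34.4, -32.0, -24.0, -4.0]
```

View pics/fin.png

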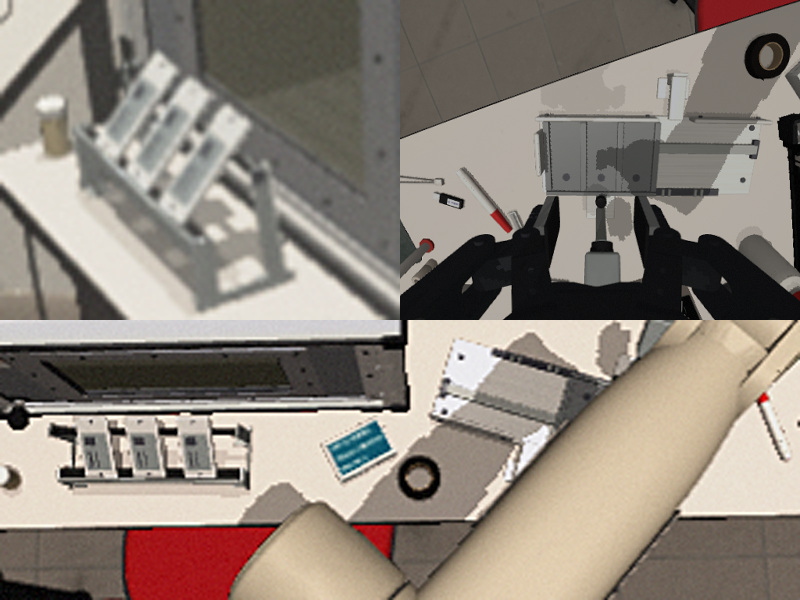

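The three plates lean side by side and parallel, the empty carrier's edges are within about 0.4 mm of the first picture, and the carton and tape are in place. The arm is clear, so I'm handing in.

```bash
python3 -c "
from h import *
print(env.hand_in())"
```

```text
the job is handed in; nothing more can be done
None
```

All three plates were present. I indexed each to the gate, drew it onto the tongue, and stood it in the rack at rack y of about +70, -70 and 0 mm. Then I pushed the carrier back to parked and handed the job in at about 59 s; no verdict was reported.

**Last checks:**
- **Plates:** the final pictures show all three leaning parallel and apart, behind the lip and on the bar. Their corners and edges matched the expected pose to 1–2 pixels, except that the outer two measured about 46–48 mm wide instead of 44. I put that down to shadow edges.
- **Carrier:** its edges are within about 1 mm of the first picture, mostly within 0.4 mm.
- **Bystanders:** the carton and tape look unmoved in the final pictures; I did not re-measure them.
- **Arm:** it was about 0.2 m above the shuttle and touching nothing.

**What went wrong on the way, both corrected:**
- The first index overshot the detent by about 4 mm, so I nudged the carrier back until it clicked in.
- The first try at the near rack slot ran joint 3 into the end of its range, with the arm stopping short. I put that plate in the far slot and gripped the other two with the tool tilted.

I saw no knocked plate and no slackened grip.

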